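# Put the sachet tins away in the sliding-cover caddy

## Robot

A 6-joint arm with a two-finger parallel gripper is mounted at the origin on a cart in front of the work surface, level with it; the furniture and walls round the work are solid. World frame = base frame: x ahead of the robot, y to its left, z up, the work surface at z = 0. Lengths are in mm, angles in rad, forces in N, time in s.
With the tool pointing down it reaches from about 350 to 875 mm from the base axis. Payload 4.2 kg.
Tool frame: the origin (TCP) lies midway between the tips of the shut fingers; the grasp point (between the pads) lies 19 mm behind it; z points along the fingers, y is the line along which they close (so a half turn about z gives the same grasp; the last joint's range is limited). The gripper opens to 85 mm and grips with 20 to 120 N. Pads are 22 mm wide; open, the fingers measure 114 mm over their backs; the gripper's body (76 mm by 85 mm) begins 54 mm behind the grasp point. The pads swing forward as they close: fully open they stand 13 mm farther back than shut.
Start: joints at [1.52, 0.385, 0.008, 0, -1.194, -0.259], TCP at [190.51, 595.235, 231.312] pointing down, gripper open.
Joint ranges: [-3.14, 3.14], [-1.21, 2.06], [-1.07, 1.41], [-3.16, 2.05], [-2.99, -0.16], [-3.1, 3.1]. Speed limits (rad/s): [2.79, 2.79, 3.14, 3.14, 3.14, 3.14].

## Interface

Orientations are given as a unit quaternion [x, y, z, w].
In Python, from bench import arm gives the robot as it stands.
- The arm moves only by the tool send_rows, never from a script. Its argument "targets" is a list of rows, each an object of numbers: "gripper": the gripper command: -1 is fully open, 1 is shut, values between are in proportion; "x", "y", "z": the shift along the tool's x, y, z in cm; "ax", "ay", "az": the turn, a rotation vector about the tool's x, y, z in degrees. A call has 1 to 5 rows; each row shifts and turns the commanded pose from where the row before left it, along the tool's axes as they then stand; what a row does not reach is not made up. A row lasts 1/12 s, in which the tool goes at most 41.7 mm and 7.16 degrees, less where a joint would pass 70% of its speed; a pose out of reach is approached as far as the arm can. A call is refused whole if a number of a shift passes 4.17 or a number of a turn 7.16, either way. A call with a gripper value outside its range is refused whole. The fingers move at their own pace and stop on an object; the grip force is fixed at half the most. Time passes only in rows, so rows that do not move let the fingers close. It gives the time, the measured TCP pose, the force, the opening and the grip force at its end, in the units of the state.
- arm.read_state(): the state, without advancing time (a new reading comes with each control period).
- arm.get_image(name): name is "scene" or "side" or "wrist"; returns (picture, depth): 420x560x3 uint8, red, green, blue; 420x560 float32, mm along the optical axis (not along the pixel's ray), 0 where there is no reading.
- arm.camera_model(name): a dict with "fx", "fy", "cx", "cy" (pixels), "cam_to_world" (4x4, takes a point from camera to world coordinates). Camera axes: x right, y down, z forward; pixel columns grow to the right and rows downward; lengths in mm; the calibration is good to about 2 mm. A picture is of the moment at which its call begins: read the wrist's pose just before it. camera_model takes no time and is no camera call; for the wrist camera it gives the pose at the moment of the call.
- arm.job_done(): hands the job in; it is judged then, once.
Trained networks look in the newest picture that a camera, given by its name, has taken for a name from the list of things; names that differ only in an ending like _2 or _b are one class to them, and where a whole thing is asked for, a point or a joint stands for the part that bears it (a point fixed in the world has none). Each returns a list of dicts, best first, with "score" (0 to 1); they miss things now and then, are a little off and sometimes report something else, mostly with a low value. They report only what shows in the picture. A call takes as long as a camera call. They do not tell look-alikes from the thing itself.
- arm.boxes_of(camera, thing): "rect" ([left, top, width, height] in pixels, round what is visible of it).
The state is a dict: "clock": time; "joints": joint angles; "joint_vel": joint speeds; "joint_efforts": joint torques, N m; "position": TCP position; "ee_rot": TCP orientation; "contact_force": force on the tool from outside, world axes, zero at the start; "wrist_torque": the same for the moment, N m; "gripper_width": finger opening in mm; "grasp_force": force on a finger pad.
Only numpy, scipy, OpenCV 4.12 (cv2) and the standard library are available. Lean on these libraries where they do the work, as an engineer would, in place of code of your own. Each camera call takes 0.05 s, during which the arm holds its last target. There are 200 camera calls.

## Task

Slide the cover of the wooden caddy fully open, then put every small sachet tin, both those on the worktop and those in the little chest's drawer, inside the caddy's compartment, resting flat on its floor (none on end, upside down or stacked). When all are in, slide the cover fully home over them and leave the drawer fully shut too. Leave the white mug and the spice jar at the sides alone.

Things in the scene. Friction and masses are not known exactly. Their poses are not given: they have to be found in the camera images.
- caddy: fixed light wooden caddy, 200 (x) x 284 (y) mm, origin under its middle; x points to its back (away from the robot), y to its left, z up. It and the chest stand side by side, either way round, each turned up to 0.12 rad. Front half: open compartment with a sliding cover; rear half: closed deck. Side walls 12 mm thick, 77 mm high; front wall 8 mm thick, 60 mm high
- caddy_in (a point): centre of the floor of the caddy's compartment, 8 mm above the worktop; axes as the caddy. Inside: 92 mm (x) x 260 mm (y), 52 mm deep to the front wall's top, vertical walls. It takes four tins side by side, long axis along x, 60 mm apart in y, with room for fingers
- cover_grip (a point): centre of the grip rib on the caddy's flat cover; axes as the caddy. Rib 12 mm (x) x 80 mm (y) x 22 mm high; its top is 91 mm and the cover's upper face 69 mm above the worktop. Cover shut: 75 mm in front of the caddy's middle. The cover (100 x 257 x 8 mm) is captive between the side walls and slides along the caddy's x; friction about 2 N, stays where left
- chest: fixed light wooden chest with one drawer, 190 (x) x 240 (y) x 100 mm, origin under its middle, x to its back, y left, z up; two small jars on top at the back. Drawer inside: 145 mm (x) x 198 mm (y), 56 mm deep, floor 22 mm above the worktop, front panel 15 mm thick with a 6 mm inner wall behind it
- chest_drawer0_handle (a point): middle of the drawer's handle: a steel bar 11 mm thick, 110 mm long along the chest's y, 35 mm out from the drawer front, 82 mm above the worktop, on two thin posts 47 mm either side of this point; axes as the chest. The drawer's inner front wall face is 56 mm behind this point
- cover (a joint): slide of the caddy's cover in m: 0 = fully home over the compartment, 0.098 = pushed fully back (caddy's +x) over the rear deck, compartment clear. Starts 0 to 0.03 open
- chest_drawer0 (a joint): slide of the drawer in m: 0 = fully shut (start), 0.125 = pulled fully out toward the robot, along the chest's -x; friction about 1 N, it stays where left
- tin0: sachet tin: small closed box, 29 x 77 x 43 mm (body x, y, z), 60 g, plain sides; origin at the centre of its underside, long axis = body y. If present it starts on the worktop in front of the caddy, upright. May be absent.
- tin1: sachet tin: small closed box, 29 x 77 x 43 mm (body x, y, z), 60 g, plain sides; origin at the centre of its underside, long axis = body y. If present it starts on the worktop in front of the caddy, upright. May be absent.
- tin2: sachet tin: small closed box, 29 x 77 x 43 mm (body x, y, z), 60 g, plain sides; origin at the centre of its underside, long axis = body y. If present it starts upright in the closed drawer, long axis roughly fore-and-aft, just behind the drawer front, about 45 mm left or right of the middle. May be absent.
- tin3: sachet tin: small closed box, 29 x 77 x 43 mm (body x, y, z), 60 g, plain sides; origin at the centre of its underside, long axis = body y. If present it starts upright in the closed drawer, long axis roughly fore-and-aft, just behind the drawer front, about 45 mm left or right of the middle. May be absent.
- mug_white: white stoneware mug, 116 x 85 x 93 mm, at the left; leave alone
- spice_jar: glass spice jar with dark cap, 45 mm across, 105 mm high, at the right; leave alone
Not all that is in view belongs to the job. What is shaped like the tin1 but blue is not meant.

How it is judged (in metres and radians):
On the way, in this order (a step that is already met when the one before it is completed fails the run):
1. the caddy's cover is slid open, clear of the compartment (value of joint cover above 0.085 m), for 0.2 s.
2. every tin lies flat on the floor of the compartment, let go (x of tin0 in the frame of caddy_in between -0.046 and 0.046 m and y of tin0 in the frame of caddy_in between -0.13 and 0.13 m and z of tin0 in the frame of caddy_in between -0.01 and 0.027 m and x of tin1 in the frame of caddy_in between -0.046 and 0.046 m and y of tin1 in the frame of caddy_in between -0.13 and 0.13 m and z of tin1 in the frame of caddy_in between -0.01 and 0.027 m and x of tin2 in the frame of caddy_in between -0.046 and 0.046 m and y of tin2 in the frame of caddy_in between -0.13 and 0.13 m and z of tin2 in the frame of caddy_in between -0.01 and 0.027 m and x of tin3 in the frame of caddy_in between -0.046 and 0.046 m and y of tin3 in the frame of caddy_in between -0.13 and 0.13 m and z of tin3 in the frame of caddy_in between -0.01 and 0.027 m and contact force between the fingers and tin0 below 0.3 N and contact force between the fingers and tin1 below 0.3 N and contact force between the fingers and tin2 below 0.3 N and contact force between the fingers and tin3 below 0.3 N), for 0.2 s.
3. the cover is slid home over the tins (value of joint cover below 0.006 m), for 0.2 s.
At the end, for the whole second after the job is handed in: Every tin that is present rests flat in the compartment (its origin within the compartment's inside and less than 27 mm above its floor, so not on end, upside down or stacked) and is still; the cover is within 6 mm of fully home and the drawer within 8 mm of fully shut (x of tin0 in the frame of caddy_in between -0.046 and 0.046 m and y of tin0 in the frame of caddy_in between -0.13 and 0.13 m and z of tin0 in the frame of caddy_in between -0.01 and 0.027 m and x of tin1 in the frame of caddy_in between -0.046 and 0.046 m and y of tin1 in the frame of caddy_in between -0.13 and 0.13 m and z of tin1 in the frame of caddy_in between -0.01 and 0.027 m and x of tin2 in the frame of caddy_in between -0.046 and 0.046 m and y of tin2 in the frame of caddy_in between -0.13 and 0.13 m and z of tin2 in the frame of caddy_in between -0.01 and 0.027 m and x of tin3 in the frame of caddy_in between -0.046 and 0.046 m and y of tin3 in the frame of caddy_in between -0.13 and 0.13 m and z of tin3 in the frame of caddy_in between -0.01 and 0.027 m and value of joint cover below 0.006 m and value of joint chest_drawer0 below 0.008 m and linear speed of each of tin0, tin1, tin2, tin3 below 0.02 m/s); the robot touches nothing.
It fails at once if the mug or the spice jar is knocked over or pushed more than 4 cm (distance of any of mug_white, spice_jar from where it was at the start of the episode above 0.04 m or angle between any of mug_white, spice_jar's own z axis and vertical above 0.5 rad).
Of tin0, tin1, tin2, tin3 only 3 to 4 are there at a start; the rules pass over those that are not, and their reading is None.
At some moment in a run one of tin0, tin1 may be knocked a few centimetres aside while the robot is not near it.
Once in a run the grip may slacken for a moment while it holds something.
It also fails if it takes over 208 s, if anything falls off the work surface, if the arm or the gripper's body presses on something with over 40 N, if the wrist force passes 120 N, or if a joint passes its speed limit or range.

## Working session

There is one attempt and no reset: what is moved stays moved. The work goes in short steps, Python scripts to look and compute and a tool call to move; the robot and the scene stay as the last step left them, time stands still between calls to the robot, and variables do not carry over. Pictures are saved under pics/ and viewed, at most 14 in all, crops included, and the job is handed in when it is done.

Besides the shell and the picture viewer there is one more tool, called after "Call:" in YAML: its name, and indented under it one key for each argument. send_rows: Moves the arm, as the interface text tells. Its arguments: {"type":"object","properties":{"targets":{"type":"array"}},"required":["targets"]}

```bash
mkdir -p pics; cat > h.py <<'E'
import numpy as np, cv2
from bench import arm
from scipy.spatial.transform import Rotation as R
def world(cam):
    im,d=arm.get_image(cam); m=arm.camera_model(cam)
    v,u=np.mgrid[0:420,0:560]
    P=np.stack([(u-m['cx'])/m['fx']*d,(v-m['cy'])/m['fy']*d,d,np.ones_like(d)],-1)@np.array(m['cam_to_world']).T
    P=P[...,:3]; P[d==0]=np.nan
    return im,P
def save(im,n): cv2.imwrite('pics/'+n,im[...,::-1])
E
python3 - <<'E'
from h import *
print(arm.read_state())
a,P=world('scene'); np.save('sc.npy',P); b,Q=world('side'); np.save('si.npy',Q)
cv2.imwrite('pics/a.png',a[...,::-1]);cv2.imwrite('pics/b.png',b[...,::-1])
for c in ['scene','side']:
    for t in ['tin0','cover_grip','caddy','chest','chest_drawer0_handle','mug_white','spice_jar']:
        print(c,t,[(np.round(x['rect']).tolist(),round(x['score'],2)) for x in arm.boxes_of(c,t)])
E
```

```text
{'clock': 0.0, 'joints': array([ 1.51961846e+00,  3.85552089e-01,  6.64252315e-03, -5.00599735e-04,
       -1.19400835e+00, -2.58599179e-01]), 'joint_vel': array([ 0.00324689, -0.00109998, -0.00049338, -0.00125216,  0.00085617,
       -0.00091951]), 'joint_efforts': array([ 8.22813399e-04, -3.92288840e+01,  1.88407338e+01,  4.18618083e+00,
       -4.55533256e-03,  7.04257474e-06]), 'position': array([190.33302808, 594.70436867, 230.23058132]), 'ee_rot': array([ 9.88013902e-01, -1.54361104e-01, -1.21575381e-04,  1.07917752e-03]), 'contact_force': array([ 0.39693569, -0.10368191, -0.38284976]), 'wrist_torque': array([ 0.00079669,  0.00161518, -0.05634815]), 'grasp_force': 0.0, 'gripper_width': 85.26046306127982}
scene tin0 [([147.0, 176.0, 20.0, 22.0], 0.84), ([195.0, 204.0, 26.0, 24.0], 0.71), ([174.0, 185.0, 26.0, 18.0], 0.7), ([226.0, 129.0, 13.0, 13.0], 0.61), ([289.0, 226.0, 64.0, 66.0], 0.16)]
scene cover_grip [([214.0, 149.0, 65.0, 51.0], 0.65)]
scene caddy [([206.0, 140.0, 95.0, 81.0], 0.84)]
scene chest [([291.0, 183.0, 102.0, 111.0], 0.97)]
scene chest_drawer0_handle [([289.0, 224.0, 65.0, 71.0], 0.84)]
scene mug_white [([152.0, 132.0, 33.0, 36.0], 0.71)]
scene spice_jar [([366.0, 314.0, 20.0, 30.0], 0.78)]
side tin0 [([194.0, 268.0, 14.0, 27.0], 0.87), ([318.0, 264.0, 26.0, 21.0], 0.8), ([294.0, 250.0, 25.0, 18.0], 0.62)]
side cover_grip [([232.0, 216.0, 38.0, 30.0], 0.64)]
side caddy [([195.0, 210.0, 80.0, 62.0], 0.9)]
side chest [([217.0, 160.0, 57.0, 51.0], 0.74)]
side chest_drawer0_handle [([264.0, 178.0, 12.0, 33.0], 0.59)]
side mug_white [([270.0, 260.0, 49.0, 46.0], 0.68)]
side spice_jar [([271.0, 164.0, 11.0, 23.0], 0.57)]
```

View pics/a.png

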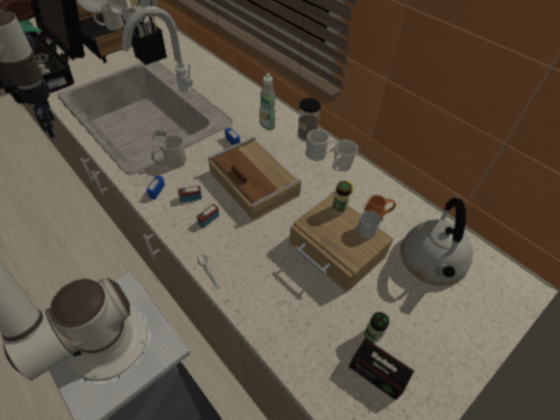

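View pics/b.png

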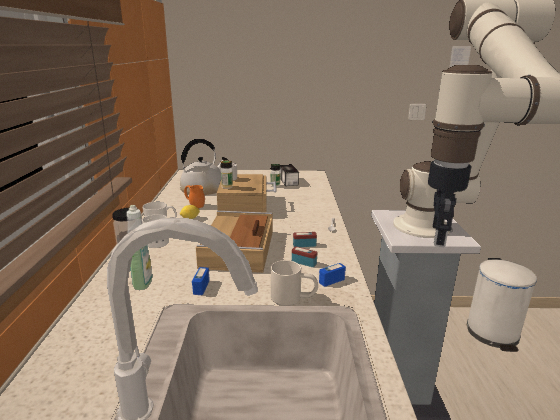

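The scene picture shows two teal and red tins on the worktop at (189,193) and (208,215). There are two all-blue look-alikes at (156,187) and (232,135), the caddy is at (254,178) with its cover grip at (240,175), and the chest is at (340,240). The side picture shows the tins at (305,240) and (305,257), with the blue ones at (332,275) and (201,281). I choose the teal and red pair and check them in a crop.

```bash
python3 - <<'E'
from h import *
a=cv2.imread('pics/a.png'); cv2.imwrite('pics/c.png',cv2.resize(a[120:300,130:400],None,fx=2.9,fy=2.9,interpolation=cv2.INTER_CUBIC))
P=np.load('sc.npy')
for n,(u,v) in dict(tA=(189,190),tB=(206,213),blue1=(156,185),blue2=(232,133),grip=(239,174),handle=(312,259),mug=(170,150),jar=(377,325)).items():
    print(n,np.round(np.nanmedian(P[v-1:v+2,u-1:u+2].reshape(-1,3),0)))
def rect(sel,zlo,zhi,n):
    x,y,w,h=sel; p=P[y:y+h,x:x+w].reshape(-1,3); p=p[(p[:,2]>zlo)&(p[:,2]<zhi)]
    print(n,len(p),cv2.minAreaRect(p[:,:2].astype(np.float32)),np.median(p,0))
rect((206,140,95,81),66,95,'caddy top'); rect((206,140,95,81),30,95,'caddy');rect((206,140,95,81),84,95,'rib')
rect((291,183,102,111),94,104,'chest top')
rect((289,235,45,45),72,92,'handle')
rect((174,180,30,24),35,50,'A');rect((195,200,28,28),35,50,'B')
print(arm.camera_model('wrist'))
E
```

```text
tA [449. 279.  43.]
tB [435. 162.  44.]
blue1 [377. 373.  42.]
blue2 [743. 422.  42.]
grip [598. 194.  90.]
handle [ 578. -185.   38.]
mug [489. 443.  88.]
jar [ 527. -452.  104.]
caddy top 1869 ((660.172607421875, 194.7803955078125), (291.0443420410156, 199.4443817138672), 84.83811950683594) [627.81681123 178.80415736  69.87725713]
caddy 3961 ((599.2388916015625, 232.54855346679688), (355.2377014160156, 332.5762023925781), 85.01313781738281) [644.62747108 169.95595192  64.46714284]
rib 74 ((627.0775146484375, 137.71871948242188), (45.149662017822266, 205.10618591308594), 23.327285766601562) [599.58375576 197.26777369  89.532809  ]
chest top 3599 ((673.29833984375, -194.4051055908203), (193.56170654296875, 242.042236328125), 1.9001351594924927) [ 660.10592088 -201.62808407   99.544604  ]
handle 383 ((566.0655517578125, -180.1023406982422), (57.94867706298828, 155.23692321777344), 1.7215397357940674) [ 572.60530455 -195.97025356   85.1831149 ]
A 167 ((449.2337951660156, 280.4562072753906), (37.326961517333984, 75.22573852539062), 61.025604248046875) [448.01682345 278.52751606  41.98377389]
B 185 ((440.9002380371094, 162.08615112304688), (76.8429946899414, 29.843040466308594), 6.287020206451416) [439.3493597  160.4415945   42.43181695]
{'fx': 343.90048516374264, 'fy': 343.90048516374264, 'cx': 279.3102031350703, 'cy': 212.2494919828554, 'cam_to_world': array([[-3.05118967e-01, -9.00533666e-01, -3.09744302e-01,
         2.70851817e+02],
       [-9.52313660e-01,  2.88888167e-01,  9.81953178e-02,
         5.67900044e+02],
       [ 1.05327427e-03,  3.24934984e-01, -9.45735770e-01,
         3.73076546e+02],
       [ 0.00000000e+00,  0.00000000e+00,  0.00000000e+00,
         1.00000000e+00]])}
```

View pics/c.png

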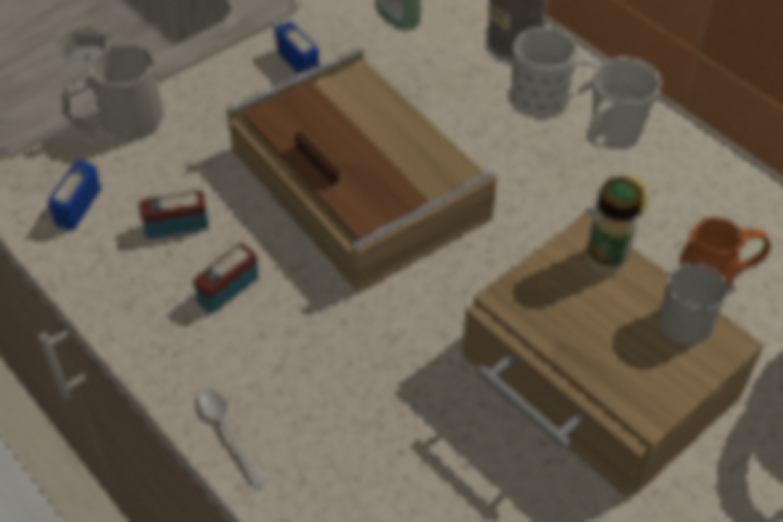

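The crop confirms it: two tins with teal sides and red lids at (174,213) and (227,275), and blue look-alikes at (75,195) and (297,47). I'll move over the caddy for a wrist view.

Call:
send_rows:
  targets:
    - {"x": 3.3, "y": 1.9, "z": -0.8, "gripper": -1}
    - {"x": 3.3, "y": 1.9, "z": -0.8, "gripper": -1}
    - {"x": 3.3, "y": 1.9, "z": -0.8, "gripper": -1}
    - {"x": 3.3, "y": 1.9, "z": -0.8, "gripper": -1}
    - {"x": 3.3, "y": 1.9, "z": -0.8, "gripper": -1}

```text
$.targets[0]: bad value
```

Call:
send_rows:
  targets:
    - {"x": 3.3, "y": 1.9, "z": -0.8, "gripper": 1}
    - {"x": 3.3, "y": 1.9, "z": -0.8, "gripper": 1}
    - {"x": 3.3, "y": 1.9, "z": -0.8, "gripper": 1}
    - {"x": 3.3, "y": 1.9, "z": -0.8, "gripper": 1}
    - {"x": 3.3, "y": 1.9, "z": -0.8, "gripper": 1}

```text
$.targets[0]: bad value
```

Call:
send_rows:
  targets:
    - {"az": -6.3, "gripper": 1}
    - {"az": -6.3, "gripper": 1}
    - {"gripper": 1}
    - {"gripper": 1}

```text
$.targets[0]: bad value
```

```bash
cat >> h.py <<'E'
def plan(*wps):
    """successive world waypoints (x,y,z,yawdeg): turn first, then shift in tool axes (cm)"""
    s=arm.read_state(); p=np.array(s['position']); Rm=R.from_quat(s['ee_rot']).as_matrix()
    yaw=np.degrees(np.arctan2(Rm[1,0],Rm[0,0])); print('t',round(s['clock'],1),'pos',p.round(1),'yaw',yaw.round(2),'w',round(s['gripper_width'],1),'F',s['contact_force'].round(1),'tilt',Rm[:,2].round(3))
    for w in wps:
        w=np.array(w,float); az=-(w[3]-yaw); yaw=w[3]; c,sn=np.cos(np.radians(yaw)),np.sin(np.radians(yaw))
        d=w[:3]-p; p=w[:3]; print(w,'az %.1f | x %.2f y %.2f z %.2f cm, |d| %.1f'%(az,(c*d[0]+sn*d[1])/10,(sn*d[0]-c*d[1])/10,-d[2]/10,np.linalg.norm(d)/10))
E
python3 - <<'E'
from h import *
plan((560,195,300,-5.2))
a,P=world('wrist'); np.savez('w1.npz',a=a,P=P); save(a,'w1.png')
for t in ['tin0','cover_grip','caddy']: print(t,[(np.round(x['rect']).tolist(),round(x['score'],2)) for x in arm.boxes_of('wrist',t)])
E
```

```text
t 0.8 pos [190.5 595.2 231.4] yaw -17.75 w 85.5 F [-0.2  0.4 -0. ] tilt [-0.  0. -1.]
[560.  195.  300.   -5.2] az -12.6 | x 40.42 y 36.51 z -6.86 cm, |d| 54.9
tin0 []
cover_grip []
caddy []
```

View pics/w1.png

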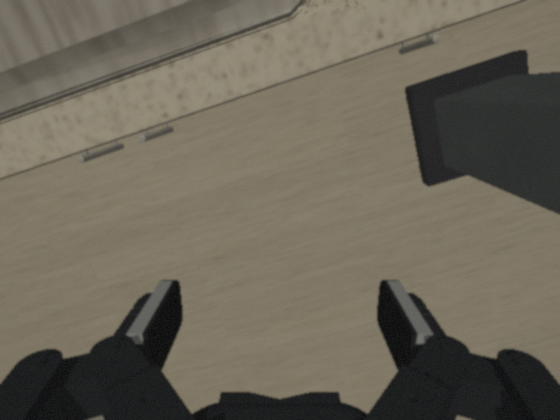

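The wrist picture shows only the worktop edge and the fingers at (150,330) and (410,320), because the move was refused. I'll send complete rows this time.

Call:
send_rows:
  targets:
    - {"x": 3.3, "y": 1.9, "z": -0.8, "ax": 0, "ay": 0, "az": 0, "gripper": -1}
    - {"x": 3.3, "y": 1.9, "z": -0.8, "ax": 0, "ay": 0, "az": 0, "gripper": -1}
    - {"x": 3.3, "y": 1.9, "z": -0.8, "ax": 0, "ay": 0, "az": 0, "gripper": -1}
    - {"x": 3.3, "y": 1.9, "z": -0.8, "ax": 0, "ay": 0, "az": 0, "gripper": -1}
    - {"x": 3.3, "y": 1.9, "z": -0.8, "ax": 0, "ay": 0, "az": 0, "gripper": -1}

```text
clock: 1.42
position: [319.5, 453.0, 271.8]
ee_rot: [0.988, -0.154, 0.0, -0.0]
contact_force: [0.5, 0.2, 0.1]
gripper_width: 85.1
grasp_force: 0.0
```

Call:
send_rows:
  targets:
    - {"x": 3.4, "y": 1.9, "z": -0.5, "ax": 0, "ay": 0, "az": 0, "gripper": 1}
    - {"x": 3.4, "y": 1.9, "z": -0.5, "ax": 0, "ay": 0, "az": 0, "gripper": 1}
    - {"x": 3.4, "y": 1.9, "z": -0.5, "ax": 0, "ay": 0, "az": 0, "gripper": 1}
    - {"x": 3.4, "y": 1.9, "z": -0.5, "ax": 0, "ay": 0, "az": 0, "gripper": 1}
    - {"x": 3.4, "y": 1.9, "z": -0.5, "ax": 0, "ay": 0, "az": 0, "gripper": 1}

```text
clock: 1.83
position: [452.6, 310.6, 297.0]
ee_rot: [0.988, -0.154, 0.0, -0.0]
contact_force: [0.6, 0.6, 0.4]
gripper_width: 25.4
grasp_force: 0.0
```

Call:
send_rows:
  targets:
    - {"x": 3.4, "y": 1.9, "z": 0, "ax": 0, "ay": 0, "az": -6.3, "gripper": 1}
    - {"x": 3.6, "y": 1.6, "z": 0, "ax": 0, "ay": 0, "az": -6.3, "gripper": 1}
    - {"x": 3.4, "y": 1.4, "z": 0, "ax": 0, "ay": 0, "az": 0, "gripper": 1}
    - {"x": 0, "y": 0, "z": 0, "ax": 0, "ay": 0, "az": 0, "gripper": 1}
    - {"x": 0, "y": 0, "z": 0, "ax": 0, "ay": 0, "az": 0, "gripper": 1}

```text
clock: 2.25
position: [544.1, 242.5, 295.5]
ee_rot: [0.999, -0.047, -0.001, 0.0]
contact_force: [-0.2, 0.5, 0.4]
gripper_width: -0.2
grasp_force: 0.0
```

```bash
python3 - <<'E'
from h import *
plan((560,195,300,-5.2))
a,P=world('wrist'); np.savez('w1.npz',a=a,P=P); save(a,'w2.png')
for t in ['tin0','cover_grip','caddy']: print(t,[(np.round(x['rect']).tolist(),round(x['score'],2)) for x in arm.boxes_of('wrist',t)])
E
```

```text
t 2.2 pos [544.1 242.5 295.5] yaw -5.36 w -0.2 F [-0.2  0.5  0.4] tilt [-0.001 -0.001 -1.   ]
[560.  195.  300.   -5.2] az -0.2 | x 2.01 y 4.58 z -0.45 cm, |d| 5.0
tin0 [([46.0, 1.0, 88.0, 17.0], 0.76), ([238.0, 208.0, 34.0, 66.0], 0.62), ([329.0, 204.0, 38.0, 69.0], 0.61), ([161.0, 265.0, 57.0, 59.0], 0.61)]
cover_grip [([186.0, 35.0, 262.0, 105.0], 0.87)]
caddy [([169.0, 0.0, 302.0, 156.0], 0.69)]
```

View pics/w2.png

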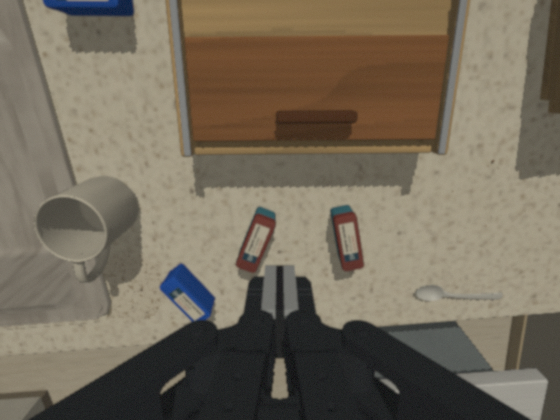

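The wrist view shows the cover rib at (316,117), the caddy front at row 150 and its side walls at columns 180 and 455. The teal and red tins are at (257,240) and (348,238), and blue ones at (187,293) and (88,5). The mug is at (85,220).

```bash
cat >> h.py <<'E'
def fit(P,rect,zlo,zhi):
    x,y,w,h=map(int,rect); x=max(x,0);y=max(y,0)
    p=P[y:y+h,x:x+w].reshape(-1,3); p=p[(p[:,2]>zlo)&(p[:,2]<zhi)]
    c,(a,b),an=cv2.minAreaRect(p[:,:2].astype(np.float32))
    if a<b: a,b,an=b,a,an+90
    an=(an+90)%180-90; print('fit n',len(p),'c',np.round(c,1),'LxW %.1f %.1f'%(a,b),'long-axis %.1f deg'%an,'z %.1f'%np.median(p[:,2]))
    return np.array(c),an
E
python3 - <<'E'
from h import *
P=np.load('w1.npz')['P']
fit(P,(230,200,50,80),37,50); fit(P,(322,200,50,80),37,50)
fit(P,(265,100,100,30),84,97)
fit(P,(165,0,310,165),72,82)
for r in [(165,60,28,95),(430,60,40,95)]: fit(P,r,73,82)
fit(P,(195,130,240,30),52,63)
S=np.load('sc.npy'); fit(S,(289,240,48,48),78,90); fit(S,(291,183,102,111),97,103)
E
```

```text
fit n 1290 c [450.5 280.2] LxW 76.8 29.3 long-axis -27.3 deg z 42.3
fit n 1302 c [441.9 161.8] LxW 77.0 29.5 long-axis 7.0 deg z 42.3
fit n 1046 c [602.3 199.1] LxW 79.4 11.6 long-axis 84.8 deg z 90.2
fit n 3407 c [634.6 196.4] LxW 282.7 144.5 long-axis 85.2 deg z 75.9
fit n 868 c [621.8 333.2] LxW 91.2 11.2 long-axis -5.0 deg z 76.1
fit n 877 c [596.8  64. ] LxW 91.3 11.7 long-axis -5.1 deg z 76.3
fit n 1935 c [568.1 201.4] LxW 261.0 15.2 long-axis 85.7 deg z 59.3
fit n 289 c [ 566.7 -200.8] LxW 131.6 57.9 long-axis -88.3 deg z 85.2
fit n 3044 c [ 672.6 -194.6] LxW 240.8 192.2 long-axis -88.1 deg z 99.8
```

Call:
send_rows:
  targets:
    - {"x": 1.9, "y": 1.9, "z": 2.0, "ax": 0, "ay": 0, "az": 0, "gripper": 1}
    - {"x": 1.9, "y": 1.9, "z": 2.0, "ax": 0, "ay": 0, "az": 0, "gripper": 1}
    - {"x": 0, "y": 0, "z": 4, "ax": 0, "ay": 0, "az": 0, "gripper": 1}
    - {"x": 0, "y": 0, "z": 4, "ax": 0, "ay": 0, "az": 0, "gripper": 1}
    - {"x": 0, "y": 0, "z": 4, "ax": 0, "ay": 0, "az": 0, "gripper": 1}

```text
clock: 2.87
position: [576.9, 203.4, 135.9]
ee_rot: [0.999, -0.044, 0.001, -0.001]
contact_force: [-0.2, 0.3, -0.6]
gripper_width: 0.2
grasp_force: 0.0
```

Call:
send_rows:
  targets:
    - {"x": 0, "y": 0, "z": 3.5, "ax": 0, "ay": 0, "az": 0, "gripper": 1}
    - {"x": 0, "y": 0, "z": 2.4, "ax": 0, "ay": 0, "az": 0, "gripper": 1}
    - {"x": 0, "y": 0, "z": 0, "ax": 0, "ay": 0, "az": 0, "gripper": 1}
    - {"x": 0, "y": 0, "z": 0, "ax": 0, "ay": 0, "az": 0, "gripper": 1}

```text
clock: 3.2
position: [576.7, 203.3, 77.0]
ee_rot: [0.999, -0.044, -0.001, 0.001]
contact_force: [1.5, 0.1, 0.6]
gripper_width: 0.2
grasp_force: 0.0
```

Call:
send_rows:
  targets:
    - {"x": 1.0, "y": 0, "z": 0, "ax": 0, "ay": 0, "az": 0, "gripper": 1}
    - {"x": 1.4, "y": 0, "z": 0, "ax": 0, "ay": 0, "az": 0, "gripper": 1}
    - {"x": 1.4, "y": 0, "z": 0, "ax": 0, "ay": 0, "az": 0, "gripper": 1}
    - {"x": 1.4, "y": 0, "z": 0, "ax": 0, "ay": 0, "az": 0, "gripper": 1}
    - {"x": 1.4, "y": 0, "z": 0, "ax": 0, "ay": 0, "az": 0, "gripper": 1}

```text
clock: 3.62
position: [644.7, 197.8, 80.2]
ee_rot: [0.999, -0.045, 0.001, -0.001]
contact_force: [-2.5, 1.3, -0.3]
gripper_width: -0.1
grasp_force: 1.0
```

Call:
send_rows:
  targets:
    - {"x": 1.0, "y": 0, "z": 0, "ax": 0, "ay": 0, "az": 0, "gripper": 1}
    - {"x": 0.6, "y": 0, "z": 0, "ax": 0, "ay": 0, "az": 0, "gripper": 1}
    - {"x": 0.5, "y": 0, "z": 0, "ax": 0, "ay": 0, "az": 0, "gripper": 1}
    - {"x": 0.3, "y": 0, "z": 0, "ax": 0, "ay": 0, "az": 0, "gripper": 1}
    - {"x": 0.2, "y": 0, "z": 0, "ax": 0, "ay": 0, "az": 0, "gripper": 1}

```text
clock: 4.03
position: [668.1, 194.6, 78.6]
ee_rot: [0.999, -0.045, -0.001, 0.0]
contact_force: [-9.1, 2.7, 5.6]
gripper_width: 0.1
grasp_force: 4.5
```

Call:
send_rows:
  targets:
    - {"x": 0.3, "y": 0, "z": 0, "ax": 0, "ay": 0, "az": 0, "gripper": 1}
    - {"x": 0, "y": 0, "z": 0, "ax": 0, "ay": 0, "az": 0, "gripper": 1}
    - {"x": -2, "y": 0, "z": 0, "ax": 0, "ay": 0, "az": 0, "gripper": 1}
    - {"x": -1, "y": 0, "z": -3, "ax": 0, "ay": 0, "az": 0, "gripper": 1}
    - {"x": -2.5, "y": 0, "z": -3, "ax": 0, "ay": 0, "az": 0, "gripper": -0.4}

```text
clock: 4.45
position: [617.3, 198.4, 136.2]
ee_rot: [0.999, -0.045, -0.001, 0.001]
contact_force: [1.5, 1.9, 1.5]
gripper_width: 10.9
grasp_force: 0.0
```

Call:
send_rows:
  targets:
    - {"x": -2.5, "y": 0, "z": -3, "ax": 0, "ay": 0, "az": 0, "gripper": -0.4}
    - {"x": -2.5, "y": 0, "z": -3, "ax": 0, "ay": 0, "az": 0, "gripper": -0.4}
    - {"x": -2.5, "y": 0, "z": -3, "ax": 0, "ay": 0, "az": 0, "gripper": -0.4}
    - {"x": -2.5, "y": 0, "z": -3, "ax": 0, "ay": 0, "az": 0, "gripper": -0.4}
    - {"x": 0, "y": 0, "z": 0, "ax": 0, "ay": 0, "az": 0, "gripper": -0.4}

```text
clock: 4.87
position: [517.4, 209.2, 266.2]
ee_rot: [0.999, -0.043, 0.006, -0.004]
contact_force: [0.2, 1.2, 1.3]
gripper_width: 59.6
grasp_force: 0.0
```

```bash
python3 - <<'E'
from h import *
plan((520,195,260,-5.1))
a,P=world('wrist'); np.savez('w3.npz',a=a,P=P); save(a,'w3.png')
for t in ['tin0','cover_grip']:
  for b in arm.boxes_of('wrist',t):
    print(t,np.round(b['rect']),round(b['score'],2)); 
    try: fit(P,b['rect'],*((37,50) if t=='tin0' else (84,97)))
    except Exception as e: print('x')
E
```

```text
t 4.9 pos [517.4 209.2 266.2] yaw -4.96 w 59.6 F [0.2 1.2 1.3] tilt [ 0.013  0.007 -1.   ]
[520.  195.  260.   -5.1] az 0.1 | x 0.38 y 1.39 z 0.62 cm, |d| 1.6
tin0 [122. 259.  55.  62.] 0.96
fit n 984 c [383.3 385.2] LxW 64.1 29.1 long-axis 30.8 deg z 39.1
tin0 [204. 199.  41.  69.] 0.83
fit n 1415 c [450.7 279.2] LxW 76.7 28.5 long-axis -27.9 deg z 39.0
tin0 [305. 194.  38.  74.] 0.56
fit n 1460 c [442.  160.8] LxW 77.1 28.9 long-axis 6.9 deg z 39.3
tin0 [120.   3. 327. 139.] 0.3
fit n 1788 c [612.2 196.4] LxW 264.8 100.3 long-axis 85.0 deg z 44.2
cover_grip [137.   0. 293.  29.] 0.79
fit n 0 c [0. 0.] LxW 0.0 0.0 long-axis 0.0 deg z nan
  return _methods._mean(a, axis=axis, dtype=dtype,
  ret = ret.dtype.type(ret / rcount)
```

View pics/w3.png

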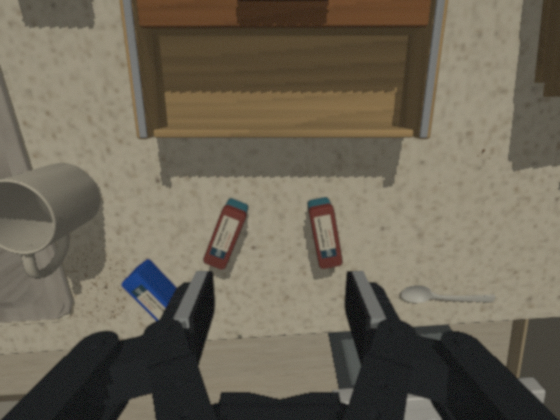

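The cover is open, with the compartment visible at (280,85). The tins are at (226,235) and (325,232) and the blue one at (150,288). Next I pick up tin A, the left one.

Call:
send_rows:
  targets:
    - {"x": 0, "y": 0, "z": 2, "ax": 0, "ay": 0, "az": 5.65, "gripper": -0.4}
    - {"x": 0, "y": 0, "z": 2, "ax": 0, "ay": 0, "az": 5.65, "gripper": -0.4}
    - {"x": 0, "y": 0, "z": 2, "ax": 0, "ay": 0, "az": 5.65, "gripper": -0.4}
    - {"x": 0, "y": 0, "z": 2, "ax": 0, "ay": 0, "az": 5.65, "gripper": -0.4}
    - {"x": -3.1, "y": -1.1, "z": 2, "ax": 0, "ay": 0, "az": 0, "gripper": -0.4}

```text
clock: 5.43
position: [497.2, 229.5, 154.4]
ee_rot: [0.97, -0.244, -0.0, 0.001]
contact_force: [0.3, 1.2, -0.2]
gripper_width: 59.7
grasp_force: 0.0
```

Call:
send_rows:
  targets:
    - {"x": -3.1, "y": -1.1, "z": 2, "ax": 0, "ay": 0, "az": 0, "gripper": -0.4}
    - {"x": -3.0, "y": -1.0, "z": 2, "ax": 0, "ay": 0, "az": 0, "gripper": -0.4}
    - {"x": 0, "y": 0, "z": 2, "ax": 0, "ay": 0, "az": 0, "gripper": -0.4}
    - {"x": 0, "y": 0, "z": 0, "ax": 0, "ay": 0, "az": 0, "gripper": -0.4}
    - {"x": 0, "y": 0, "z": 0, "ax": 0, "ay": 0, "az": 0, "gripper": -0.4}

```text
clock: 5.85
position: [450.7, 278.3, 95.5]
ee_rot: [0.971, -0.24, -0.001, 0.002]
contact_force: [0.8, 0.6, -0.3]
gripper_width: 59.9
grasp_force: 0.0
```

```bash
python3 - <<'E'
from h import *
plan((450.6,279.7,8,-27.6))
a,P=world('wrist')
for b in arm.boxes_of('wrist','tin0'):
    print(np.round(b['rect']),round(b['score'],2)); fit(P,np.array(b['rect'])+[-6,-6,12,12],35,50)
E
```

```text
t 5.8 pos [450.7 278.3  95.5] yaw -27.74 w 59.9 F [ 0.8  0.6 -0.3] tilt [-0.003 -0.004 -1.   ]
[450.6 279.7   8.  -27.6] az -0.1 | x -0.08 y -0.12 z 8.75 cm, |d| 8.8
[250. 164.  45. 128.] 0.94
fit n 5336 c [452.7 280.5] LxW 76.8 29.3 long-axis -27.5 deg z 43.2
[200. 331.  54.  76.] 0.64
fit n 1142 c [370.1 364.6] LxW 35.7 30.4 long-axis -15.9 deg z 42.6
[389.  96. 119. 127.] 0.61
fit n 6880 c [443.8 162.3] LxW 77.5 29.7 long-axis 6.9 deg z 43.0
```

Call:
send_rows:
  targets:
    - {"x": 0.1, "y": -0.2, "z": 3, "ax": 0, "ay": 0, "az": 0, "gripper": -0.4}
    - {"x": 0, "y": 0, "z": 3, "ax": 0, "ay": 0, "az": 0, "gripper": -0.4}
    - {"x": 0, "y": 0, "z": 2, "ax": 0, "ay": 0, "az": 0, "gripper": -0.4}
    - {"x": 0, "y": 0, "z": 0.7, "ax": 0, "ay": 0, "az": 0, "gripper": -0.4}
    - {"x": 0, "y": 0, "z": 0, "ax": 0, "ay": 0, "az": 0, "gripper": 1}

```text
clock: 6.37
position: [453.3, 279.5, 9.6]
ee_rot: [0.971, -0.24, -0.0, 0.001]
contact_force: [0.0, 0.3, 0.6]
gripper_width: 48.8
grasp_force: 0.0
```

Call:
send_rows:
  targets:
    - {"x": 0, "y": 0, "z": 0, "ax": 0, "ay": 0, "az": 0, "gripper": 1}
    - {"x": 0, "y": 0, "z": 0, "ax": 0, "ay": 0, "az": 0, "gripper": 1}
    - {"x": 0, "y": 0, "z": 0, "ax": 0, "ay": 0, "az": 0, "gripper": 1}
    - {"x": 0, "y": 0, "z": 0, "ax": 0, "ay": 0, "az": 0, "gripper": 1}
    - {"x": 0, "y": 0, "z": 0, "ax": 0, "ay": 0, "az": 0, "gripper": 1}

```text
clock: 6.78
position: [454.1, 281.4, 12.1]
ee_rot: [0.971, -0.24, 0.001, -0.002]
contact_force: [0.1, -1.5, 6.3]
gripper_width: 27.4
grasp_force: 59.8
```

Call:
send_rows:
  targets:
    - {"x": 0, "y": 0, "z": -3, "ax": 0, "ay": 0, "az": -5.65, "gripper": 1}
    - {"x": 0, "y": 0, "z": -3, "ax": 0, "ay": 0, "az": -5.65, "gripper": 1}
    - {"x": 0, "y": 0, "z": -3, "ax": 0, "ay": 0, "az": -5.65, "gripper": 1}
    - {"x": 0, "y": 0, "z": -3, "ax": 0, "ay": 0, "az": -5.65, "gripper": 1}
    - {"x": 0, "y": 0, "z": 0, "ax": 0, "ay": 0, "az": 0, "gripper": 1}

```text
clock: 7.2
position: [455.8, 283.1, 137.0]
ee_rot: [0.999, -0.043, 0.005, -0.005]
contact_force: [1.2, 0.3, -0.2]
gripper_width: 27.0
grasp_force: 59.2
```

```bash
python3 - <<'E'
from h import *
plan((625.5,287.5,130,-5.1),(625.5,287.5,17,-5.1))
E
```

```text
t 7.2 pos [455.8 283.1 137. ] yaw -4.89 w 27.0 F [ 1.2  0.3 -0.2] tilt [ 0.01   0.009 -1.   ]
[625.5 287.5 130.   -5.1] az 0.2 | x 16.87 y -1.95 z 0.70 cm, |d| 17.0
[625.5 287.5  17.   -5.1] az -0.0 | x 0.00 y -0.00 z 11.30 cm, |d| 11.3
```

Call:
send_rows:
  targets:
    - {"x": 3.4, "y": -0.4, "z": 0, "ax": 0, "ay": 0, "az": 0, "gripper": 1}
    - {"x": 3.4, "y": -0.4, "z": 0, "ax": 0, "ay": 0, "az": 0, "gripper": 1}
    - {"x": 3.4, "y": -0.4, "z": 0, "ax": 0, "ay": 0, "az": 0, "gripper": 1}
    - {"x": 3.4, "y": -0.4, "z": 0, "ax": 0, "ay": 0, "az": 0, "gripper": 1}
    - {"x": 3.3, "y": -0.35, "z": 0.7, "ax": 0, "ay": 0, "az": 0, "gripper": 1}

```text
clock: 7.62
position: [625.1, 285.0, 124.5]
ee_rot: [0.999, -0.045, 0.001, -0.001]
contact_force: [-0.7, 1.8, -0.0]
gripper_width: 26.7
grasp_force: 59.2
```

Call:
send_rows:
  targets:
    - {"x": 0, "y": 0, "z": 0, "ax": 0, "ay": 0, "az": 0, "gripper": 1}
    - {"x": 0, "y": 0, "z": 0, "ax": 0, "ay": 0, "az": 0, "gripper": 1}
    - {"x": 0, "y": 0, "z": 0, "ax": 0, "ay": 0, "az": 0, "gripper": 1}

```text
clock: 7.87
position: [622.1, 284.3, 122.4]
ee_rot: [0.999, -0.045, -0.001, 0.0]
contact_force: [-0.1, -0.6, -0.5]
gripper_width: 27.0
grasp_force: 59.2
```

```bash
python3 - <<'E'
from h import *
plan((625.5,287.5,22,-5.1))
a,P=world('wrist');save(a,'w4.png')
E
```

```text
t 7.9 pos [622.1 284.3 122.4] yaw -5.19 w 27.0 F [-0.1 -0.6 -0.5] tilt [-0.002 -0.001 -1.   ]
[625.5 287.5  22.   -5.1] az -0.1 | x 0.31 y -0.35 z 10.04 cm, |d| 10.1
```

View pics/w4.png

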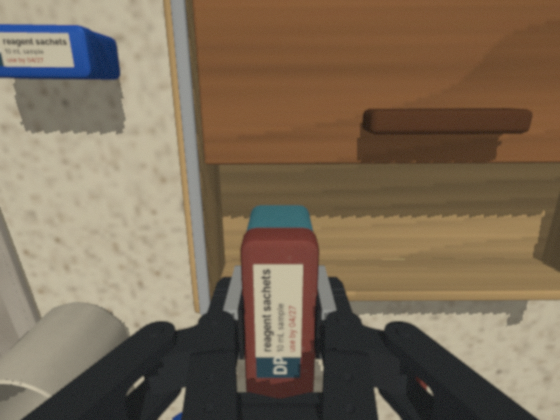

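The tin is held squarely at (280,310), the compartment runs from columns 205 to 560, and there is a blue tin outside at (60,50). I lower it.

Call:
send_rows:
  targets:
    - {"x": 0.35, "y": -0.35, "z": 1.5, "ax": 0, "ay": 0, "az": 0, "gripper": 1}
    - {"x": 0, "y": 0, "z": 2.5, "ax": 0, "ay": 0, "az": 0, "gripper": 1}
    - {"x": 0, "y": 0, "z": 2.5, "ax": 0, "ay": 0, "az": 0, "gripper": 1}
    - {"x": 0, "y": 0, "z": 1.5, "ax": 0, "ay": 0, "az": 0, "gripper": 1}
    - {"x": 0, "y": 0, "z": 0, "ax": 0, "ay": 0, "az": 0, "gripper": 1}

```text
clock: 8.33
position: [623.3, 286.7, 38.5]
ee_rot: [0.999, -0.045, -0.004, 0.002]
contact_force: [0.0, -0.2, -1.7]
gripper_width: 27.4
grasp_force: 59.1
```

Call:
send_rows:
  targets:
    - {"x": 0, "y": 0, "z": 1, "ax": 0, "ay": 0, "az": 0, "gripper": 1}
    - {"x": 0, "y": 0, "z": 0.8, "ax": 0, "ay": 0, "az": 0, "gripper": 1}
    - {"x": 0, "y": 0, "z": 0, "ax": 0, "ay": 0, "az": 0, "gripper": 1}

```text
clock: 8.58
position: [628.2, 288.9, 28.9]
ee_rot: [0.999, -0.044, 0.002, -0.001]
contact_force: [-2.6, -1.8, 6.6]
gripper_width: 26.8
grasp_force: 67.5
```

Call:
send_rows:
  targets:
    - {"x": 0, "y": 0, "z": 0, "ax": 0, "ay": 0, "az": 0, "gripper": 1}
    - {"x": 0, "y": 0, "z": 0, "ax": 0, "ay": 0, "az": 0, "gripper": 1}
    - {"x": 0, "y": 0, "z": 0, "ax": 0, "ay": 0, "az": 0, "gripper": 1}
    - {"x": 0, "y": 0, "z": 0, "ax": 0, "ay": 0, "az": 0, "gripper": 1}

```text
clock: 8.92
position: [628.2, 288.9, 28.8]
ee_rot: [0.999, -0.044, 0.002, -0.001]
contact_force: [-1.7, -1.3, 7.7]
gripper_width: 27.3
grasp_force: 67.4
```

```bash
python3 - <<'E'
from h import *
plan((625.5,287.5,22,-5.1))
a,P=world('wrist');save(a,'w5.png')
fit(P,(230,200,100,190),45,90)
p=P[:,280]
for r in range(200,400,15): print(r,p[r].round(0),end=' ')
E
```

```text
t 8.9 pos [628.2 288.9  28.8] yaw -5.08 w 27.3 F [-1.7 -1.3  7.7] tilt [ 0.005  0.003 -1.   ]
[625.5 287.5  22.   -5.1] az 0.0 | x -0.25 y 0.17 z 0.68 cm, |d| 0.7
fit n 16928 c [637.3 286.1] LxW 88.7 40.2 long-axis -3.4 deg z 59.0
200 [681. 282.  69.] 215 [676. 282.  68.] 230 [671. 283.  68.] 245 [662. 284.  60.] 260 [655. 284.  58.] 275 [649. 285.  59.] 290 [643. 285.  58.] 305 [637. 286.  59.] 320 [630. 287.  59.] 335 [624. 287.  60.] 350 [616. 288.  59.] 365 [608. 288.  59.] 380 [601. 289.  59.] 395 [593. 290.  59.]
```

View pics/w5.png

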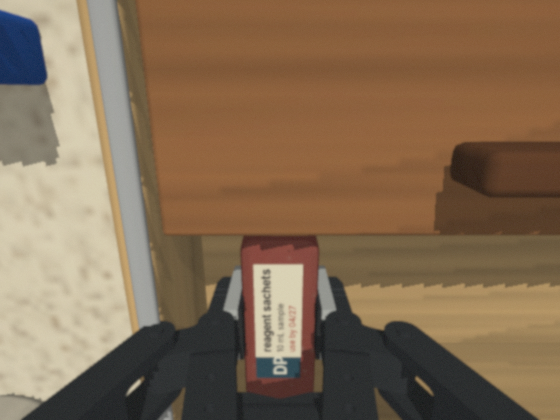

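The tin is inside the compartment at (280,310) with its top at z 59, about 8 mm too high, and the knuckle at (195,335) is near the left wall. I shift inward a little.

Call:
send_rows:
  targets:
    - {"x": 0, "y": 0, "z": -0.8, "ax": 0, "ay": 0, "az": 0, "gripper": 1}
    - {"x": -0.2, "y": 0.8, "z": 0, "ax": 0, "ay": 0, "az": 0, "gripper": 1}
    - {"x": 0, "y": 0, "z": 0, "ax": 0, "ay": 0, "az": 0, "gripper": 1}
    - {"x": 0, "y": 0, "z": 0, "ax": 0, "ay": 0, "az": 0, "gripper": 1}

```text
clock: 9.3
position: [623.8, 279.5, 33.4]
ee_rot: [0.999, -0.045, -0.0, -0.0]
contact_force: [0.2, -0.5, -0.6]
gripper_width: 26.7
grasp_force: 64.4
```

Call:
send_rows:
  targets:
    - {"x": 0, "y": 0, "z": 0.5, "ax": 0, "ay": 0, "az": 0, "gripper": 1}
    - {"x": 0, "y": 0, "z": 0.5, "ax": 0, "ay": 0, "az": 0, "gripper": 1}
    - {"x": 0, "y": 0, "z": 0, "ax": 0, "ay": 0, "az": 0, "gripper": 1}
    - {"x": 0, "y": 0, "z": 0, "ax": 0, "ay": 0, "az": 0, "gripper": 1}

```text
clock: 9.63
position: [623.6, 279.8, 22.1]
ee_rot: [0.999, -0.045, -0.001, 0.001]
contact_force: [0.0, -0.4, -0.4]
gripper_width: 27.2
grasp_force: 64.4
```

Call:
send_rows:
  targets:
    - {"x": 0, "y": 0, "z": 0.2, "ax": 0, "ay": 0, "az": 0, "gripper": 1}
    - {"x": 0, "y": 0, "z": 0, "ax": 0, "ay": 0, "az": 0, "gripper": 0.1}
    - {"x": 0, "y": 0, "z": 0, "ax": 0, "ay": 0, "az": 0, "gripper": 0.1}
    - {"x": 0, "y": 0, "z": 0, "ax": 0, "ay": 0, "az": 0, "gripper": 0.1}
    - {"x": 0, "y": 0, "z": 0, "ax": 0, "ay": 0, "az": 0, "gripper": 0.1}

```text
clock: 10.05
position: [622.4, 276.9, 21.1]
ee_rot: [0.999, -0.045, -0.002, 0.003]
contact_force: [-3.1, -8.1, 2.6]
gripper_width: 38.5
grasp_force: 0.0
```

Call:
send_rows:
  targets:
    - {"x": 0, "y": 0, "z": -1.5, "ax": 0, "ay": 0, "az": 0, "gripper": 0.1}
    - {"x": 0, "y": 0, "z": -3, "ax": 0, "ay": 0, "az": 0, "gripper": 0.1}
    - {"x": 0, "y": 0, "z": -4, "ax": 0, "ay": 0, "az": 0, "gripper": -0.3}
    - {"x": 0, "y": 0, "z": -4, "ax": 0, "ay": 0, "az": 0, "gripper": -0.4}
    - {"x": 0, "y": 0, "z": 0, "ax": 0, "ay": 0, "az": 0, "gripper": -0.4}

```text
clock: 10.47
position: [629.0, 282.5, 157.2]
ee_rot: [0.999, -0.044, 0.008, -0.004]
contact_force: [1.5, 0.6, 2.4]
gripper_width: 59.4
grasp_force: 0.0
```

Call:
send_rows:
  targets:
    - {"x": -3.5, "y": 2, "z": 0, "ax": 0, "ay": 0, "az": -2, "gripper": -0.4}
    - {"x": -3.5, "y": 2, "z": 0, "ax": 0, "ay": 0, "az": -2, "gripper": -0.4}
    - {"x": -3.5, "y": 2, "z": 0, "ax": 0, "ay": 0, "az": -4, "gripper": -0.4}
    - {"x": -3.0, "y": 2, "z": 0, "ax": 0, "ay": 0, "az": -4, "gripper": -0.4}
    - {"x": -3.0, "y": 2, "z": 0, "ax": 0, "ay": 0, "az": 0, "gripper": -0.4}

```text
clock: 10.88
position: [458.0, 180.4, 146.4]
ee_rot: [0.998, 0.061, 0.0, -0.0]
contact_force: [-0.7, 0.8, 0.5]
gripper_width: 59.6
grasp_force: 0.0
```

Call:
send_rows:
  targets:
    - {"x": 0, "y": 0, "z": 0, "ax": 0, "ay": 0, "az": 0, "gripper": -0.4}
    - {"x": 0, "y": 0, "z": 0, "ax": 0, "ay": 0, "az": 0, "gripper": -0.4}

```text
clock: 11.05
position: [458.6, 180.2, 147.1]
ee_rot: [0.998, 0.06, 0.001, -0.0]
contact_force: [0.9, 1.0, 0.8]
gripper_width: 59.5
grasp_force: 0.0
```

```bash
python3 - <<'E'
from h import *
a,P=world('wrist');save(a,'w6.png')
for b in arm.boxes_of('wrist','tin0'):
    print(np.round(b['rect']),round(b['score'],2)); fit(P,np.array(b['rect'])+[-6,-6,12,12],35,56)
plan((443,161.5,90,7),(443,161.5,11,7))
E
```

```text
[  0. 218.  87.  98.] 0.95
fit n 2823 c [379.9 383.4] LxW 77.2 30.9 long-axis 31.5 deg z 41.9
[278. 176.  40. 100.] 0.86
fit n 3420 c [444.4 162.4] LxW 76.7 28.9 long-axis 6.9 deg z 42.0
[120.   0.  60.  21.] 0.61
fit n 593 c [582.4 284.8] LxW 33.2 22.5 long-axis 85.3 deg z 48.2
t 11.2 pos [460.7 181.9 147.1] yaw 6.87 w 59.8 F [ 0.1 -0.3  0.6] tilt [ 0.002  0.001 -1.   ]
[443.  161.5  90.    7. ] az -0.1 | x -2.01 y 1.81 z 5.71 cm, |d| 6.3
[443.  161.5  11.    7. ] az -0.0 | x 0.00 y 0.00 z 7.90 cm, |d| 7.9
```

View pics/w6.png

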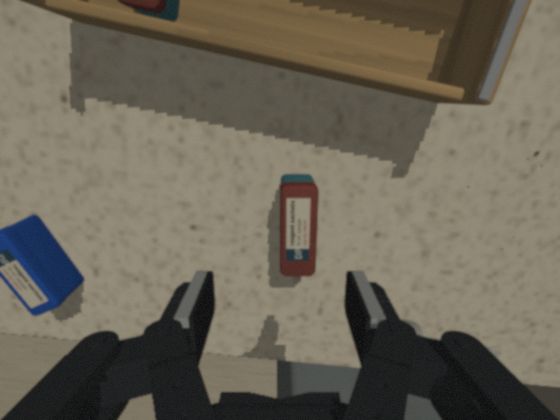

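Tin A lies in the compartment, its end showing at (150,5). Tin B is at (298,226) and the blue one at (35,265). Next I pick up tin B.

Call:
send_rows:
  targets:
    - {"x": -1.0, "y": 0.9, "z": 2, "ax": 0, "ay": 0, "az": 0, "gripper": -0.4}
    - {"x": -0.9, "y": 0.9, "z": 3, "ax": 0, "ay": 0, "az": 0, "gripper": -0.4}
    - {"x": 0, "y": 0, "z": 2.5, "ax": 0, "ay": 0, "az": 0, "gripper": -0.4}
    - {"x": 0, "y": 0, "z": 0, "ax": 0, "ay": 0, "az": 0, "gripper": -0.4}
    - {"x": 0, "y": 0, "z": 0, "ax": 0, "ay": 0, "az": 0, "gripper": -0.4}

```text
clock: 11.57
position: [443.8, 161.4, 70.6]
ee_rot: [0.998, 0.06, -0.001, 0.001]
contact_force: [0.9, -0.0, 0.1]
gripper_width: 59.7
grasp_force: 0.0
```

```bash
python3 - <<'E'
from h import *
plan((443.8,162,11,7))
E
```

```text
t 11.6 pos [443.8 161.4  70.6] yaw 6.88 w 59.7 F [ 0.9 -0.   0.1] tilt [-0.001 -0.002 -1.   ]
[443.8 162.   11.    7. ] az -0.1 | x 0.01 y -0.06 z 5.96 cm, |d| 6.0
```

Call:
send_rows:
  targets:
    - {"x": 0, "y": 0, "z": 2.5, "ax": 0, "ay": 0, "az": 0, "gripper": -0.4}
    - {"x": 0, "y": 0, "z": 2.5, "ax": 0, "ay": 0, "az": 0, "gripper": -0.4}
    - {"x": 0, "y": 0, "z": 0.9, "ax": 0, "ay": 0, "az": 0, "gripper": -0.4}
    - {"x": 0, "y": 0, "z": 0, "ax": 0, "ay": 0, "az": 0, "gripper": -0.4}
    - {"x": 0, "y": 0, "z": 0, "ax": 0, "ay": 0, "az": 0, "gripper": 1}

```text
clock: 11.98
position: [444.2, 161.9, 13.2]
ee_rot: [0.998, 0.06, 0.001, -0.0]
contact_force: [0.7, -0.1, -1.1]
gripper_width: 49.0
grasp_force: 0.0
```

Call:
send_rows:
  targets:
    - {"x": 0, "y": 0, "z": 0, "ax": 0, "ay": 0, "az": 0, "gripper": 1}
    - {"x": 0, "y": 0, "z": 0, "ax": 0, "ay": 0, "az": 0, "gripper": 1}
    - {"x": 0, "y": 0, "z": 0, "ax": 0, "ay": 0, "az": 0, "gripper": 1}
    - {"x": 0, "y": 0, "z": 0, "ax": 0, "ay": 0, "az": 0, "gripper": 1}
    - {"x": 0, "y": 0, "z": 0, "ax": 0, "ay": 0, "az": 0, "gripper": 1}

```text
clock: 12.4
position: [444.3, 162.0, 14.0]
ee_rot: [0.998, 0.06, 0.002, -0.001]
contact_force: [-0.2, 1.9, 6.6]
gripper_width: 27.2
grasp_force: 60.0
```

Call:
send_rows:
  targets:
    - {"x": 0, "y": 0, "z": -2, "ax": 0, "ay": 0, "az": 0, "gripper": 1}
    - {"x": 0, "y": 0, "z": -3, "ax": 0, "ay": 0, "az": 0, "gripper": 1}
    - {"x": 0, "y": 0, "z": -3, "ax": 0, "ay": 0, "az": 6, "gripper": 1}
    - {"x": 0, "y": 0, "z": -3, "ax": 0, "ay": 0, "az": 6, "gripper": 1}
    - {"x": 0, "y": 0, "z": 0, "ax": 0, "ay": 0, "az": 0, "gripper": 1}

```text
clock: 12.82
position: [446.2, 163.0, 128.6]
ee_rot: [0.999, -0.046, 0.005, -0.004]
contact_force: [0.4, 1.8, -0.8]
gripper_width: 27.1
grasp_force: 59.1
```

```bash
python3 - <<'E'
from h import *
plan((619.5,219.8,115,-5.1),(619.5,219.8,22,-5.1))
E
```

```text
t 12.8 pos [446.2 163.  128.6] yaw -5.24 w 27.1 F [ 0.4  1.8 -0.8] tilt [ 0.011  0.007 -1.   ]
[619.5 219.8 115.   -5.1] az -0.1 | x 16.76 y -7.19 z 1.36 cm, |d| 18.3
[619.5 219.8  22.   -5.1] az -0.0 | x 0.00 y -0.00 z 9.30 cm, |d| 9.3
```

Call:
send_rows:
  targets:
    - {"x": 3.4, "y": -1.44, "z": 0, "ax": 0, "ay": 0, "az": 0, "gripper": 1}
    - {"x": 3.4, "y": -1.44, "z": 0, "ax": 0, "ay": 0, "az": 0, "gripper": 1}
    - {"x": 3.4, "y": -1.44, "z": 0, "ax": 0, "ay": 0, "az": 0, "gripper": 1}
    - {"x": 3.4, "y": -1.44, "z": 0, "ax": 0, "ay": 0, "az": 0, "gripper": 1}
    - {"x": 3.2, "y": -1.44, "z": 0, "ax": 0, "ay": 0, "az": 0, "gripper": 1}

```text
clock: 13.23
position: [618.1, 217.7, 122.2]
ee_rot: [0.999, -0.045, -0.0, -0.0]
contact_force: [1.0, 0.1, -0.2]
gripper_width: 27.3
grasp_force: 59.1
```

Call:
send_rows:
  targets:
    - {"x": 0, "y": 0, "z": 0.5, "ax": 0, "ay": 0, "az": 0, "gripper": 1}
    - {"x": 0, "y": 0, "z": 0, "ax": 0, "ay": 0, "az": 0, "gripper": 1}
    - {"x": 0, "y": 0, "z": 0, "ax": 0, "ay": 0, "az": 0, "gripper": 1}
    - {"x": 0, "y": 0, "z": 0, "ax": 0, "ay": 0, "az": 0, "gripper": 1}

```text
clock: 13.57
position: [615.5, 217.1, 117.3]
ee_rot: [0.999, -0.045, -0.0, 0.0]
contact_force: [-0.1, 0.3, -0.5]
gripper_width: 27.5
grasp_force: 59.2
```

```bash
python3 - <<'E'
from h import *
plan((619.5,219.8,23,-5.1))
E
```

```text
t 13.6 pos [615.5 217.1 117.3] yaw -5.13 w 27.5 F [-0.1  0.3 -0.5] tilt [-0.001 -0.    -1.   ]
[619.5 219.8  23.   -5.1] az -0.0 | x 0.37 y -0.31 z 9.43 cm, |d| 9.4
```

Call:
send_rows:
  targets:
    - {"x": 0.3, "y": -0.2, "z": 2, "ax": 0, "ay": 0, "az": 0, "gripper": 1}
    - {"x": 0, "y": 0, "z": 2.5, "ax": 0, "ay": 0, "az": 0, "gripper": 1}
    - {"x": 0, "y": 0, "z": 2.5, "ax": 0, "ay": 0, "az": 0, "gripper": 1}
    - {"x": 0, "y": 0, "z": 1.5, "ax": 0, "ay": 0, "az": 0, "gripper": 1}
    - {"x": 0, "y": 0, "z": 0.6, "ax": 0, "ay": 0, "az": 0, "gripper": 1}

```text
clock: 13.98
position: [617.4, 218.3, 24.3]
ee_rot: [0.999, -0.045, -0.002, 0.001]
contact_force: [-0.1, -0.1, -0.1]
gripper_width: 27.0
grasp_force: 59.2
```

Call:
send_rows:
  targets:
    - {"x": 0, "y": 0, "z": 0, "ax": 0, "ay": 0, "az": 0, "gripper": 1}
    - {"x": 0, "y": 0, "z": 0, "ax": 0, "ay": 0, "az": 0, "gripper": 1}
    - {"x": 0, "y": 0, "z": 0, "ax": 0, "ay": 0, "az": 0, "gripper": 1}

```text
clock: 14.23
position: [620.7, 219.9, 28.3]
ee_rot: [0.999, -0.045, 0.001, -0.001]
contact_force: [0.1, 0.9, -0.5]
gripper_width: 26.5
grasp_force: 59.2
```

Call:
send_rows:
  targets:
    - {"x": 0, "y": 0, "z": 0.4, "ax": 0, "ay": 0, "az": 0, "gripper": 1}
    - {"x": 0, "y": 0, "z": 0, "ax": 0, "ay": 0, "az": 0, "gripper": 1}
    - {"x": 0, "y": 0, "z": 0, "ax": 0, "ay": 0, "az": 0, "gripper": 1}
    - {"x": 0, "y": 0, "z": 0, "ax": 0, "ay": 0, "az": 0, "gripper": 1}

```text
clock: 14.57
position: [620.0, 219.3, 22.7]
ee_rot: [0.999, -0.045, 0.0, -0.0]
contact_force: [0.7, -0.7, -0.5]
gripper_width: 27.0
grasp_force: 59.2
```

Call:
send_rows:
  targets:
    - {"x": 0, "y": 0, "z": 0, "ax": 0, "ay": 0, "az": 0, "gripper": 0.1}
    - {"x": 0, "y": 0, "z": 0, "ax": 0, "ay": 0, "az": 0, "gripper": 0.1}
    - {"x": 0, "y": 0, "z": 0, "ax": 0, "ay": 0, "az": 0, "gripper": 0.1}
    - {"x": 0, "y": 0, "z": 0, "ax": 0, "ay": 0, "az": 0, "gripper": 0.1}
    - {"x": 0, "y": 0, "z": -1.5, "ax": 0, "ay": 0, "az": 0, "gripper": 0.1}

```text
clock: 14.98
position: [617.8, 218.2, 34.4]
ee_rot: [0.999, -0.045, -0.003, 0.002]
contact_force: [0.1, 0.2, 0.1]
gripper_width: 38.1
grasp_force: 0.0
```

Call:
send_rows:
  targets:
    - {"x": 0, "y": 0, "z": -3, "ax": 0, "ay": 0, "az": 0, "gripper": 0.1}
    - {"x": 0, "y": 0, "z": -4, "ax": 0, "ay": 0, "az": 0, "gripper": 0.1}
    - {"x": 0, "y": 0, "z": -4, "ax": 0, "ay": 0, "az": 0, "gripper": 0.1}
    - {"x": -2, "y": 0, "z": -3, "ax": 0, "ay": 0, "az": 0, "gripper": 0.4}
    - {"x": 0, "y": 3.8, "z": 0, "ax": 0, "ay": 0, "az": 0, "gripper": 0.4}

```text
clock: 15.4
position: [599.5, 189.2, 185.5]
ee_rot: [0.999, -0.041, 0.007, -0.004]
contact_force: [1.0, -1.1, 1.4]
gripper_width: 25.6
grasp_force: 0.0
```

Call:
send_rows:
  targets:
    - {"x": -1, "y": 3.8, "z": 0, "ax": 0, "ay": 0, "az": 0, "gripper": 0.4}
    - {"x": -1, "y": 3.8, "z": 0, "ax": 0, "ay": 0, "az": 0, "gripper": 0.4}
    - {"x": -1, "y": 3.8, "z": 0, "ax": 0, "ay": 0, "az": 0, "gripper": 0.4}
    - {"x": -1, "y": 3.8, "z": 0, "ax": 0, "ay": 0, "az": 0, "gripper": 0.4}
    - {"x": -1, "y": 3.8, "z": 0, "ax": 0, "ay": 0, "az": 0, "gripper": 0.4}

```text
clock: 15.82
position: [528.6, -3.0, 177.6]
ee_rot: [0.999, -0.045, 0.0, -0.0]
contact_force: [0.5, -0.0, -0.8]
gripper_width: 25.4
grasp_force: 0.0
```

Call:
send_rows:
  targets:
    - {"x": -1, "y": 3.8, "z": 0, "ax": 0, "ay": 0, "az": 0, "gripper": 0.4}
    - {"x": -1, "y": 3.8, "z": 0, "ax": 0, "ay": 0, "az": 0, "gripper": 0.4}
    - {"x": -1, "y": 3.8, "z": 0, "ax": 0, "ay": 0, "az": 0, "gripper": 0.4}
    - {"x": -1, "y": 3.8, "z": 0, "ax": 0, "ay": 0, "az": 0, "gripper": 0.4}
    - {"x": 0, "y": 3.0, "z": 0, "ax": 0, "ay": 0, "az": 0, "gripper": 0.4}

```text
clock: 16.23
position: [471.1, -181.1, 177.7]
ee_rot: [0.999, -0.045, -0.0, -0.0]
contact_force: [0.6, -0.5, -0.2]
gripper_width: 25.7
grasp_force: 0.0
```

Call:
send_rows:
  targets:
    - {"x": 0, "y": 0, "z": 0, "ax": 0, "ay": 0, "az": 0, "gripper": 0.4}
    - {"x": 0, "y": 0, "z": 0, "ax": 0, "ay": 0, "az": 0, "gripper": 0.4}
    - {"x": 0, "y": 0, "z": 0, "ax": 0, "ay": 0, "az": 0, "gripper": 0.4}

```text
clock: 16.48
position: [473.5, -179.1, 177.4]
ee_rot: [0.999, -0.045, 0.0, -0.0]
contact_force: [0.1, 0.1, 0.2]
gripper_width: 25.5
grasp_force: 0.0
```

```bash
python3 - <<'E'
from h import *
a,P=world('wrist');save(a,'w7.png'); np.savez('w7.npz',a=a,P=P)
plan((542.7,-198.9,150,-88.1),(542.7,-198.9,63,-88.1))
for b in arm.boxes_of('wrist','chest_drawer0_handle'):
    print(np.round(b['rect']),round(b['score'],2)); fit(P,np.array(b['rect'])+[-6,-6,12,12],74,93)
E
```

```text
t 16.5 pos [ 473.7 -178.7  177.3] yaw -5.12 w 25.3 F [ 0.6 -0.4 -0.2] tilt [ 0.  0. -1.]
[ 542.7 -198.9  150.   -88.1] az 83.0 | x 2.25 y -6.83 z 2.73 cm, |d| 7.7
[ 542.7 -198.9   63.   -88.1] az -0.0 | x 0.00 y -0.00 z 8.70 cm, |d| 8.7
[ 98.   0. 398. 132.] 0.79
fit n 8263 c [ 568.1 -198.3] LxW 236.7 56.0 long-axis -88.2 deg z 86.4
[ 73.   1. 422. 130.] 0.21
fit n 8263 c [ 568.1 -198.3] LxW 236.7 56.0 long-axis -88.2 deg z 86.4
```

View pics/w7.png

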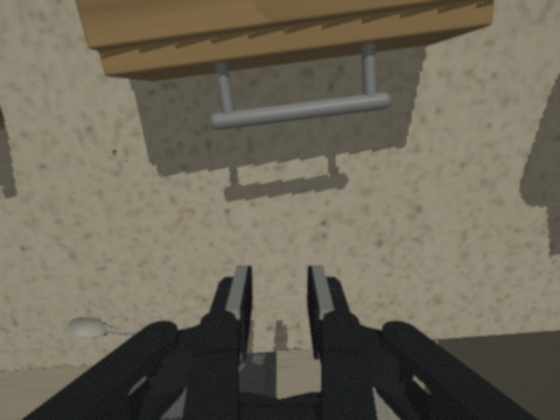

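The handle bar runs from (215,120) to (388,100) on posts at columns 222 and 368. I turn a quarter turn and grip it.

```bash
python3 - <<'E'
from h import *
P=np.load('w7.npz')['P']
p=P[92:130,208:396].reshape(-1,3); p=p[(p[:,2]>78)&(p[:,2]<95)]
p=p[p[:,0]<552]
c,s,an=cv2.minAreaRect(p[:,:2].astype(np.float32)); print(c,s,an,np.percentile(p[:,2],95))
plan((*c,150,-88.1),(*c,63,-88.1))
E
```

```text
(546.7406616210938, -200.7222900390625) (13.015217781066895, 120.33179473876953) 1.6136178970336914 87.34649626570047
t 16.6 pos [ 473.7 -178.4  177.4] yaw -5.07 w 25.6 F [ 0.4  0.5 -0.3] tilt [ 0.  0. -1.]
[ 546.74066162 -200.72229004  150.          -88.1       ] az 83.0 | x 2.48 y -7.22 z 2.74 cm, |d| 8.1
[ 546.74066162 -200.72229004   63.          -88.1       ] az -0.0 | x 0.00 y -0.00 z 8.70 cm, |d| 8.7
```

Call:
send_rows:
  targets:
    - {"x": 0, "y": 0, "z": 0, "ax": 0, "ay": 0, "az": 6.9, "gripper": 0.4}
    - {"x": 0, "y": 0, "z": 0, "ax": 0, "ay": 0, "az": 6.9, "gripper": 0.4}
    - {"x": 0, "y": 0, "z": 0, "ax": 0, "ay": 0, "az": 6.9, "gripper": 0.4}
    - {"x": 0, "y": 0, "z": 0, "ax": 0, "ay": 0, "az": 6.9, "gripper": 0.4}
    - {"x": 0, "y": 0, "z": 0, "ax": 0, "ay": 0, "az": 6.9, "gripper": 0.4}

```text
clock: 17.0
position: [473.9, -177.9, 177.3]
ee_rot: [0.94, -0.341, 0.0, -0.0]
contact_force: [-1.1, -0.4, 0.4]
gripper_width: 25.5
grasp_force: 0.0
```

Call:
send_rows:
  targets:
    - {"x": 0, "y": 0, "z": 0, "ax": 0, "ay": 0, "az": 6.9, "gripper": 0.4}
    - {"x": 0, "y": 0, "z": 0, "ax": 0, "ay": 0, "az": 6.9, "gripper": 0.4}
    - {"x": 0, "y": 0, "z": 0, "ax": 0, "ay": 0, "az": 6.9, "gripper": 0.4}
    - {"x": 0, "y": 0, "z": 0, "ax": 0, "ay": 0, "az": 6.9, "gripper": 0.4}
    - {"x": 0, "y": 0, "z": 0, "ax": 0, "ay": 0, "az": 6.9, "gripper": 0.4}

```text
clock: 17.42
position: [473.9, -177.9, 177.3]
ee_rot: [0.797, -0.604, -0.0, -0.0]
contact_force: [-0.3, 0.3, -0.2]
gripper_width: 25.5
grasp_force: 0.0
```

Call:
send_rows:
  targets:
    - {"x": 0, "y": 0, "z": 0, "ax": 0, "ay": 0, "az": 6.9, "gripper": 0.4}
    - {"x": 0, "y": 0, "z": 0, "ax": 0, "ay": 0, "az": 6.9, "gripper": 0.4}
    - {"x": 1.1, "y": -3.4, "z": 1.5, "ax": 0, "ay": 0, "az": 0, "gripper": 0.4}
    - {"x": 1.1, "y": -3.4, "z": 1.5, "ax": 0, "ay": 0, "az": 0, "gripper": 0.4}
    - {"x": 0, "y": 0, "z": 0, "ax": 0, "ay": 0, "az": 0, "gripper": 0.4}

```text
clock: 17.83
position: [546.1, -198.2, 142.1]
ee_rot: [0.72, -0.694, -0.002, 0.002]
contact_force: [-0.5, 0.2, -1.2]
gripper_width: 25.8
grasp_force: 0.0
```

Call:
send_rows:
  targets:
    - {"x": 0, "y": 0, "z": 0, "ax": 0, "ay": 0, "az": 0, "gripper": 0.4}
    - {"x": 0, "y": 0, "z": 0, "ax": 0, "ay": 0, "az": 0, "gripper": 0.4}
    - {"x": 0, "y": 0, "z": 0, "ax": 0, "ay": 0, "az": 0, "gripper": 0.4}

```text
clock: 18.08
position: [542.0, -198.0, 148.1]
ee_rot: [0.72, -0.694, 0.0, -0.0]
contact_force: [0.9, -0.9, 0.2]
gripper_width: 25.5
grasp_force: 0.0
```

```bash
python3 - <<'E'
from h import *
a,P=world('wrist'); p=P.reshape(-1,3)
p=p[(p[:,2]>76)&(p[:,2]<92)&(p[:,1]<-206)&(p[:,1]>-238)&(p[:,0]<575)&(p[:,0]>520)]
print(len(p),np.percentile(p[:,0],[0,2,10,50,90,98]).round(1),np.percentile(p[:,2],[5,50,98]).round(1)); plan((545,-199,63,-88.1))
E
```

```text
861 [540.4 540.9 541.9 546.3 550.7 551.9] [83.  86.2 88.1]
t 18.1 pos [ 542.  -198.1  148.5] yaw -87.89 w 25.7 F [ 0.2 -0.6 -0.3] tilt [ 0.002 -0.    -1.   ]
[ 545.  -199.    63.   -88.1] az 0.2 | x 0.10 y -0.30 z 8.55 cm, |d| 8.6
```

Call:
send_rows:
  targets:
    - {"x": 0, "y": -0.35, "z": 2, "ax": 0, "ay": 0, "az": 0, "gripper": 0.4}
    - {"x": 0, "y": 0, "z": 1.5, "ax": 0, "ay": 0, "az": 0, "gripper": 0.4}
    - {"x": 0, "y": 0, "z": 0, "ax": 0, "ay": 0, "az": 0, "gripper": 0.4}
    - {"x": 0, "y": 0, "z": 0, "ax": 0, "ay": 0, "az": 0, "gripper": 0.4}
    - {"x": 0, "y": 0, "z": 0, "ax": 0, "ay": 0, "az": 0, "gripper": 0.4}

```text
clock: 18.55
position: [546.2, -198.7, 114.0]
ee_rot: [0.72, -0.694, 0.001, -0.001]
contact_force: [-0.2, -1.1, -0.9]
gripper_width: 25.5
grasp_force: 0.0
```

Call:
send_rows:
  targets:
    - {"x": 0, "y": 0, "z": 1.5, "ax": 0, "ay": 0, "az": 0, "gripper": 0.4}
    - {"x": 0, "y": 0, "z": 1.5, "ax": 0, "ay": 0, "az": 0, "gripper": 0.4}
    - {"x": 0, "y": 0, "z": 1.0, "ax": 0, "ay": 0, "az": 0, "gripper": 0.4}
    - {"x": 0, "y": 0, "z": 1.0, "ax": 0, "ay": 0, "az": 0, "gripper": 0.4}
    - {"x": 0, "y": 0, "z": 0, "ax": 0, "ay": 0, "az": 0, "gripper": 0.4}

```text
clock: 18.97
position: [544.8, -198.5, 61.0]
ee_rot: [0.72, -0.694, -0.001, 0.001]
contact_force: [-0.2, 0.3, -0.1]
gripper_width: 25.3
grasp_force: 0.0
```

Call:
send_rows:
  targets:
    - {"x": 0, "y": 0, "z": 0, "ax": 0, "ay": 0, "az": 0, "gripper": 1}
    - {"x": 0, "y": 0, "z": 0, "ax": 0, "ay": 0, "az": 0, "gripper": 1}
    - {"x": 0, "y": 0, "z": 0, "ax": 0, "ay": 0, "az": 0, "gripper": 1}
    - {"x": 0, "y": 0, "z": 0, "ax": 0, "ay": 0, "az": 0, "gripper": 1}

```text
clock: 19.3
position: [545.3, -198.7, 62.7]
ee_rot: [0.72, -0.694, -0.0, 0.0]
contact_force: [-2.0, -0.3, -0.4]
gripper_width: 8.6
grasp_force: 58.5
```

Call:
send_rows:
  targets:
    - {"x": 0, "y": 1.0, "z": 0, "ax": 0, "ay": 0, "az": 0, "gripper": 1}
    - {"x": 0, "y": 2.0, "z": 0, "ax": 0, "ay": 0, "az": 0, "gripper": 1}
    - {"x": 0, "y": 2.0, "z": 0, "ax": 0, "ay": 0, "az": 0, "gripper": 1}
    - {"x": 0, "y": 2.0, "z": 0, "ax": 0, "ay": 0, "az": 0, "gripper": 1}
    - {"x": 0, "y": 2.0, "z": 0, "ax": 0, "ay": 0, "az": 0, "gripper": 1}

```text
clock: 19.72
position: [456.0, -201.5, 62.8]
ee_rot: [0.72, -0.694, 0.001, -0.001]
contact_force: [2.3, 2.3, -0.7]
gripper_width: 8.9
grasp_force: 59.4
```

Call:
send_rows:
  targets:
    - {"x": 0, "y": 1.5, "z": 0, "ax": 0, "ay": 0, "az": 0, "gripper": 1}
    - {"x": 0, "y": 1.0, "z": 0, "ax": 0, "ay": 0, "az": 0, "gripper": 1}
    - {"x": 0, "y": 0.7, "z": 0, "ax": 0, "ay": 0, "az": 0, "gripper": 1}
    - {"x": 0, "y": 0.2, "z": 0, "ax": 0, "ay": 0, "az": 0, "gripper": 1}
    - {"x": 0, "y": 0, "z": 0, "ax": 0, "ay": 0, "az": 0, "gripper": 1}

```text
clock: 20.13
position: [421.4, -202.6, 62.7]
ee_rot: [0.72, -0.694, -0.0, -0.0]
contact_force: [-0.8, 6.3, 2.1]
gripper_width: 8.8
grasp_force: 59.8
```

Call:
send_rows:
  targets:
    - {"x": 0, "y": 0, "z": 0, "ax": 0, "ay": 0, "az": 0, "gripper": 0.4}
    - {"x": 0, "y": 0, "z": 0, "ax": 0, "ay": 0, "az": 0, "gripper": 0.4}
    - {"x": 0, "y": 0, "z": 0, "ax": 0, "ay": 0, "az": 0, "gripper": 0.4}
    - {"x": 0, "y": 0, "z": -1.5, "ax": 0, "ay": 0, "az": 0, "gripper": 0.4}
    - {"x": 0, "y": 0, "z": -3, "ax": 0, "ay": 0, "az": 0, "gripper": 0.4}

```text
clock: 20.55
position: [419.5, -202.8, 105.0]
ee_rot: [0.719, -0.695, -0.003, 0.002]
contact_force: [-0.7, -0.1, -0.1]
gripper_width: 25.8
grasp_force: 0.0
```

Call:
send_rows:
  targets:
    - {"x": 0, "y": 0, "z": -3, "ax": 0, "ay": 0, "az": 0, "gripper": 0.4}
    - {"x": 0, "y": 0, "z": -3, "ax": 0, "ay": 0, "az": -6.9, "gripper": 0.4}
    - {"x": 0, "y": 0, "z": -3, "ax": 0, "ay": 0, "az": -6.9, "gripper": 0.4}
    - {"x": 0, "y": 0, "z": -2, "ax": 0, "ay": 0, "az": -6.9, "gripper": 0.4}
    - {"x": 0, "y": 0, "z": 0, "ax": 0, "ay": 0, "az": -6.9, "gripper": 0.4}

```text
clock: 20.97
position: [424.8, -204.2, 222.6]
ee_rot: [0.866, -0.5, 0.005, -0.001]
contact_force: [0.9, -0.3, -0.2]
gripper_width: 25.7
grasp_force: 0.0
```

Call:
send_rows:
  targets:
    - {"x": 0, "y": 0, "z": 0, "ax": 0, "ay": 0, "az": -6.9, "gripper": -0.4}
    - {"x": 0, "y": 0, "z": 0, "ax": 0, "ay": 0, "az": -6.9, "gripper": -0.4}
    - {"x": 0, "y": 0, "z": 0, "ax": 0, "ay": 0, "az": -6.9, "gripper": -0.4}
    - {"x": 0, "y": 0, "z": 0, "ax": 0, "ay": 0, "az": -6.9, "gripper": -0.4}
    - {"x": 0, "y": 0, "z": 0, "ax": 0, "ay": 0, "az": -6.9, "gripper": -0.4}

```text
clock: 21.38
position: [421.9, -203.3, 217.4]
ee_rot: [0.975, -0.221, 0.0, 0.0]
contact_force: [0.4, 0.2, 0.4]
gripper_width: 59.5
grasp_force: 0.0
```

Call:
send_rows:
  targets:
    - {"x": 0, "y": 0, "z": 0, "ax": 0, "ay": 0, "az": -6.9, "gripper": -0.4}
    - {"x": 0, "y": 0, "z": 0, "ax": 0, "ay": 0, "az": -6.9, "gripper": -0.4}
    - {"x": 2, "y": 0, "z": 0, "ax": 0, "ay": 0, "az": -6.9, "gripper": -0.4}
    - {"x": 3, "y": 0, "z": 0, "ax": 0, "ay": 0, "az": -6.9, "gripper": -0.4}
    - {"x": 3, "y": 0, "z": 0, "ax": 0, "ay": 0, "az": 0, "gripper": -0.4}

```text
clock: 21.8
position: [502.0, -209.8, 217.8]
ee_rot: [1.0, 0.017, 0.0, 0.0]
contact_force: [-0.3, -0.4, 1.1]
gripper_width: 59.7
grasp_force: 0.0
```

Call:
send_rows:
  targets:
    - {"x": 0, "y": 0, "z": 0, "ax": 0, "ay": 0, "az": 0, "gripper": -0.4}
    - {"x": 0, "y": 0, "z": 0, "ax": 0, "ay": 0, "az": 0, "gripper": -0.4}
    - {"x": 0, "y": 0, "z": 0, "ax": 0, "ay": 0, "az": 0, "gripper": -0.4}

```text
clock: 22.05
position: [500.7, -209.1, 216.8]
ee_rot: [1.0, 0.015, -0.001, -0.0]
contact_force: [-0.0, 0.1, -0.5]
gripper_width: 59.8
grasp_force: 0.0
```

```bash
python3 - <<'E'
from h import *
a,P=world('wrist');save(a,'w8.png'); np.savez('w8.npz',a=a,P=P)
plan()
for b in arm.boxes_of('wrist','tin2'):
    print(np.round(b['rect']),round(b['score'],2)); fit(P,np.array(b['rect'])+[-6,-6,12,12],58,73)
E
```

```text
t 22.1 pos [ 500.5 -209.1  217.1] yaw 1.73 w 59.3 F [-0.3 -1.   0.3] tilt [-0.001  0.    -1.   ]
[303. 120.  43.  93.] 0.81
fit n 2950 c [ 519.4 -251.6] LxW 82.1 49.9 long-axis 1.9 deg z 64.2
[208. 116.  40.  92.] 0.77
fit n 2894 c [ 522.7 -161.9] LxW 77.1 29.5 long-axis -3.9 deg z 64.1
[ 84.   0. 365. 289.] 0.46
fit n 8749 c [ 533.2 -200. ] LxW 235.1 125.3 long-axis -88.3 deg z 64.3
```

View pics/w8.png

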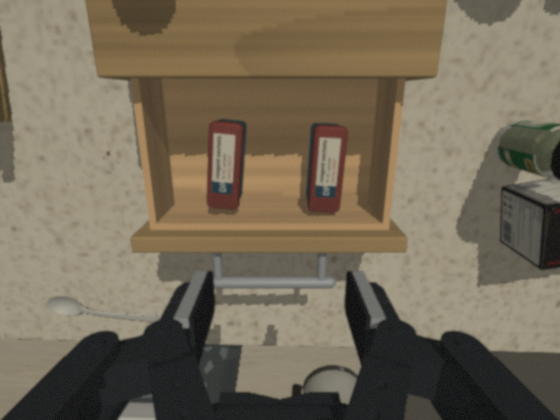

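Both tins show in the drawer, at (226,165) and (327,168). I pick up the left one first.

Call:
send_rows:
  targets:
    - {"x": 0, "y": 0, "z": 0, "ax": 0, "ay": 0, "az": 5.6, "gripper": -0.08}
    - {"x": 0.9, "y": -2.4, "z": 2, "ax": 0, "ay": 0, "az": 0, "gripper": -0.08}
    - {"x": 1.0, "y": -2.4, "z": 2, "ax": 0, "ay": 0, "az": 0, "gripper": -0.08}
    - {"x": 0, "y": 0, "z": 3, "ax": 0, "ay": 0, "az": 0, "gripper": -0.08}
    - {"x": 0, "y": 0, "z": 2, "ax": 0, "ay": 0, "az": 0, "gripper": -0.08}

```text
clock: 22.57
position: [522.4, -161.3, 126.0]
ee_rot: [0.999, -0.033, -0.0, -0.0]
contact_force: [-0.2, 1.2, -0.6]
gripper_width: 45.9
grasp_force: 0.0
```

Call:
send_rows:
  targets:
    - {"x": 0, "y": 0, "z": 0, "ax": 0, "ay": 0, "az": 0, "gripper": -0.08}
    - {"x": 0, "y": 0, "z": 0, "ax": 0, "ay": 0, "az": 0, "gripper": -0.08}
    - {"x": 0, "y": 0, "z": 0, "ax": 0, "ay": 0, "az": 0, "gripper": -0.08}

```text
clock: 22.82
position: [524.2, -162.8, 129.1]
ee_rot: [0.999, -0.034, 0.001, 0.0]
contact_force: [0.6, -0.8, -0.1]
gripper_width: 46.1
grasp_force: 0.0
```

```bash
python3 - <<'E'
from h import *
P=np.load('w8.npz')['P']; fit(P,(304,114,50,88),60,70); fit(P,(200,110,52,96),60,70)
plan((522.7,-161.9,34,-3.9))
a,P=world('wrist')
for b in arm.boxes_of('wrist','tin2')[:2]:
    print(np.round(b['rect']),round(b['score'],2)); fit(P,np.array(b['rect']),61,70)
E
```

```text
fit n 2508 c [ 527.3 -252.6] LxW 66.8 29.3 long-axis -1.0 deg z 64.3
fit n 2773 c [ 524.1 -162.1] LxW 74.2 29.4 long-axis -3.9 deg z 64.2
t 22.8 pos [ 524.2 -162.8  129.1] yaw -3.84 w 46.1 F [ 0.6 -0.8 -0.1] tilt [ 0.003 -0.001 -1.   ]
[ 522.7 -161.9   34.    -3.9] az 0.1 | x -0.15 y -0.08 z 9.51 cm, |d| 9.5
[374. 154.  60. 123.] 0.91
fit n 4476 c [ 523.7 -251.6] LxW 75.7 29.2 long-axis -0.5 deg z 64.3
[254. 165.  48. 118.] 0.7
fit n 4688 c [ 524.2 -161.9] LxW 75.4 29.1 long-axis -4.1 deg z 64.2
```

Call:
send_rows:
  targets:
    - {"x": 0, "y": -0.1, "z": 2.5, "ax": 0, "ay": 0, "az": 0, "gripper": -0.08}
    - {"x": 0, "y": 0, "z": 2.5, "ax": 0, "ay": 0, "az": 0, "gripper": -0.08}
    - {"x": 0, "y": 0, "z": 2.5, "ax": 0, "ay": 0, "az": 0, "gripper": -0.08}
    - {"x": 0, "y": 0, "z": 1.8, "ax": 0, "ay": 0, "az": 0, "gripper": -0.08}
    - {"x": 0, "y": 0, "z": 0, "ax": 0, "ay": 0, "az": 0, "gripper": -0.08}

```text
clock: 23.33
position: [521.5, -161.5, 32.1]
ee_rot: [0.999, -0.034, -0.003, -0.0]
contact_force: [-0.2, -0.5, -0.3]
gripper_width: 46.1
grasp_force: 0.0
```

Call:
send_rows:
  targets:
    - {"x": 0, "y": 0, "z": 0, "ax": 0, "ay": 0, "az": 0, "gripper": -0.08}
    - {"x": 0, "y": 0, "z": 0, "ax": 0, "ay": 0, "az": 0, "gripper": -0.08}
    - {"x": 0, "y": 0, "z": 0, "ax": 0, "ay": 0, "az": 0, "gripper": 1}
    - {"x": 0, "y": 0, "z": 0, "ax": 0, "ay": 0, "az": 0, "gripper": 1}
    - {"x": 0, "y": 0, "z": 0, "ax": 0, "ay": 0, "az": 0, "gripper": 1}

```text
clock: 23.75
position: [525.0, -161.5, 36.3]
ee_rot: [0.999, -0.033, 0.002, 0.0]
contact_force: [-0.6, 0.6, 6.2]
gripper_width: 27.1
grasp_force: 60.1
```

Call:
send_rows:
  targets:
    - {"x": 0, "y": 0, "z": 0, "ax": 0, "ay": 0, "az": 0, "gripper": 1}
    - {"x": 0, "y": 0, "z": 0, "ax": 0, "ay": 0, "az": 0, "gripper": 1}
    - {"x": 0, "y": 0, "z": -1.5, "ax": 0, "ay": 0, "az": 0, "gripper": 1}
    - {"x": 0, "y": 0, "z": -2.5, "ax": 0, "ay": 0, "az": 0, "gripper": 1}
    - {"x": 0, "y": 0, "z": -3, "ax": 0, "ay": 0, "az": 0, "gripper": 1}

```text
clock: 24.17
position: [522.0, -161.2, 103.9]
ee_rot: [0.999, -0.034, -0.002, -0.0]
contact_force: [1.6, 0.3, -0.2]
gripper_width: 27.1
grasp_force: 59.1
```

Call:
send_rows:
  targets:
    - {"x": 0, "y": 0, "z": -3, "ax": 0, "ay": 0, "az": 0, "gripper": 1}
    - {"x": 0, "y": 0, "z": -3, "ax": 0, "ay": 0, "az": 1.2, "gripper": 1}
    - {"x": 0, "y": 0, "z": 0, "ax": 0, "ay": 0, "az": 0, "gripper": 1}

```text
clock: 24.42
position: [527.3, -162.0, 171.5]
ee_rot: [0.999, -0.044, 0.007, 0.001]
contact_force: [0.4, -0.2, -0.3]
gripper_width: 27.0
grasp_force: 59.1
```

```bash
python3 - <<'E'
from h import *
C=np.array([617.5,197.9]);
for y in (-30,-80): print(C+y*np.array([.0889,.996]))
plan((614.8,168,140,-5.1),(614.8,168,23,-5.1))
E
```

```text
[614.833 168.02 ]
[610.388 118.22 ]
t 24.4 pos [ 527.3 -162.   171.5] yaw -5.0 w 27.0 F [ 0.4 -0.2 -0.3] tilt [ 0.014 -0.002 -1.   ]
[614.8 168.  140.   -5.1] az 0.1 | x 5.78 y -33.65 z 3.15 cm, |d| 34.3
[614.8 168.   23.   -5.1] az -0.0 | x 0.00 y -0.00 z 11.70 cm, |d| 11.7
```

Call:
send_rows:
  targets:
    - {"x": 0.6, "y": -3.7, "z": 0, "ax": 0, "ay": 0, "az": 0, "gripper": 1}
    - {"x": 0.6, "y": -3.7, "z": 0, "ax": 0, "ay": 0, "az": 0, "gripper": 1}
    - {"x": 0.6, "y": -3.7, "z": 0, "ax": 0, "ay": 0, "az": 0, "gripper": 1}
    - {"x": 0.6, "y": -3.7, "z": 0, "ax": 0, "ay": 0, "az": 0, "gripper": 1}
    - {"x": 0.6, "y": -3.7, "z": 0, "ax": 0, "ay": 0, "az": 0, "gripper": 1}

```text
clock: 24.83
position: [569.5, 21.9, 164.6]
ee_rot: [0.999, -0.044, 0.0, -0.0]
contact_force: [0.7, -0.5, -0.6]
gripper_width: 26.8
grasp_force: 59.3
```

Call:
send_rows:
  targets:
    - {"x": 0.7, "y": -3.8, "z": 1, "ax": 0, "ay": 0, "az": 0, "gripper": 1}
    - {"x": 0.7, "y": -3.8, "z": 1, "ax": 0, "ay": 0, "az": 0, "gripper": 1}
    - {"x": 0.7, "y": -3.8, "z": 1, "ax": 0, "ay": 0, "az": 0, "gripper": 1}
    - {"x": 0.7, "y": -3.8, "z": 1, "ax": 0, "ay": 0, "az": 0, "gripper": 1}
    - {"x": 0, "y": 0, "z": 0, "ax": 0, "ay": 0, "az": 0, "gripper": 1}

```text
clock: 25.25
position: [611.5, 174.9, 121.7]
ee_rot: [0.999, -0.041, -0.0, -0.0]
contact_force: [-0.2, -1.0, -0.7]
gripper_width: 27.1
grasp_force: 59.4
```

Call:
send_rows:
  targets:
    - {"x": 0, "y": 0, "z": 0, "ax": 0, "ay": 0, "az": 0, "gripper": 1}
    - {"x": 0, "y": 0, "z": 0, "ax": 0, "ay": 0, "az": 0, "gripper": 1}
    - {"x": 0, "y": 0, "z": 0, "ax": 0, "ay": 0, "az": 0, "gripper": 1}

```text
clock: 25.5
position: [610.7, 168.3, 124.7]
ee_rot: [0.999, -0.044, 0.0, -0.0]
contact_force: [0.2, -0.2, -0.4]
gripper_width: 27.0
grasp_force: 59.4
```

```bash
python3 - <<'E'
from h import *
plan((614.8,168,23,-5.1))
a,P=world('wrist')
for b in arm.boxes_of('wrist','tin2'):
    print(np.round(b['rect']),round(b['score'],2)); 
    try: fit(P,np.array(b['rect']),45,60)
    except Exception: pass
E
```

```text
t 25.5 pos [610.7 168.3 124.7] yaw -5.1 w 27.0 F [ 0.2 -0.2 -0.4] tilt [ 0.  0. -1.]
[614.8 168.   23.   -5.1] az 0.0 | x 0.41 y -0.00 z 10.17 cm, |d| 10.2
[176. 163.  60. 109.] 0.87
fit n 4549 c [619.7 216.9] LxW 75.5 29.6 long-axis -5.3 deg z 50.1
[ 87. 160.  73. 113.] 0.72
fit n 4534 c [622.9 277.8] LxW 74.1 30.1 long-axis -5.4 deg z 50.0
[241. 200.  79. 197.] 0.59
fit n 0 c [0. 0.] LxW 0.0 0.0 long-axis 0.0 deg z nan
  return _methods._mean(a, axis=axis, dtype=dtype,
  ret = ret.dtype.type(ret / rcount)
```

Tins A and B lie flat in the compartment with their tops at 50. I lower the third.

Call:
send_rows:
  targets:
    - {"x": 0.4, "y": 0, "z": 2, "ax": 0, "ay": 0, "az": 0, "gripper": 1}
    - {"x": 0, "y": 0, "z": 2.5, "ax": 0, "ay": 0, "az": 0, "gripper": 1}
    - {"x": 0, "y": 0, "z": 2.5, "ax": 0, "ay": 0, "az": 0, "gripper": 1}
    - {"x": 0, "y": 0, "z": 1.5, "ax": 0, "ay": 0, "az": 0, "gripper": 1}
    - {"x": 0, "y": 0, "z": 1, "ax": 0, "ay": 0, "az": 0, "gripper": 1}

```text
clock: 26.02
position: [614.0, 167.3, 27.7]
ee_rot: [0.999, -0.045, -0.001, 0.001]
contact_force: [0.2, -0.5, -0.6]
gripper_width: 27.1
grasp_force: 59.4
```

Call:
send_rows:
  targets:
    - {"x": 0, "y": 0, "z": 0.5, "ax": 0, "ay": 0, "az": 0, "gripper": 1}
    - {"x": 0, "y": 0, "z": 0, "ax": 0, "ay": 0, "az": 0, "gripper": 1}
    - {"x": 0, "y": 0, "z": 0, "ax": 0, "ay": 0, "az": 0, "gripper": 1}
    - {"x": 0, "y": 0, "z": 0, "ax": 0, "ay": 0, "az": 0, "gripper": 1}
    - {"x": 0, "y": 0, "z": 0, "ax": 0, "ay": 0, "az": 0, "gripper": 1}

```text
clock: 26.43
position: [615.7, 169.2, 25.7]
ee_rot: [0.999, -0.044, 0.001, -0.001]
contact_force: [0.1, 0.5, -1.5]
gripper_width: 27.2
grasp_force: 59.4
```

Call:
send_rows:
  targets:
    - {"x": 0, "y": 0, "z": 0.2, "ax": 0, "ay": 0, "az": 0, "gripper": 1}
    - {"x": 0, "y": 0, "z": 0, "ax": 0, "ay": 0, "az": 0, "gripper": 0.1}
    - {"x": 0, "y": 0, "z": 0, "ax": 0, "ay": 0, "az": 0, "gripper": 0.1}
    - {"x": 0, "y": 0, "z": 0, "ax": 0, "ay": 0, "az": 0, "gripper": 0.1}
    - {"x": 0, "y": 0, "z": 0, "ax": 0, "ay": 0, "az": 0, "gripper": 0.1}

```text
clock: 26.85
position: [615.0, 168.9, 22.5]
ee_rot: [0.999, -0.044, 0.0, -0.0]
contact_force: [0.4, 0.2, -0.1]
gripper_width: 38.8
grasp_force: 0.0
```

Call:
send_rows:
  targets:
    - {"x": 0, "y": 0, "z": -2, "ax": 0, "ay": 0, "az": 0, "gripper": 0.1}
    - {"x": 0, "y": 0, "z": -3.5, "ax": 0, "ay": 0, "az": 0, "gripper": 0.1}
    - {"x": 0, "y": 0, "z": -4, "ax": 0, "ay": 0, "az": 0, "gripper": 0.1}
    - {"x": 0, "y": 0, "z": -4, "ax": 0, "ay": 0, "az": 0, "gripper": -0.08}
    - {"x": -0.5, "y": 3.9, "z": 0, "ax": 0, "ay": 0, "az": 0, "gripper": -0.08}

```text
clock: 27.27
position: [613.5, 136.1, 167.1]
ee_rot: [0.999, -0.04, 0.01, -0.003]
contact_force: [2.1, -0.6, 1.0]
gripper_width: 46.3
grasp_force: 0.0
```

Call:
send_rows:
  targets:
    - {"x": -0.5, "y": 3.9, "z": 0, "ax": 0, "ay": 0, "az": 0, "gripper": -0.08}
    - {"x": -0.5, "y": 3.9, "z": 0, "ax": 0, "ay": 0, "az": 0, "gripper": -0.08}
    - {"x": -0.5, "y": 3.9, "z": 0, "ax": 0, "ay": 0, "az": 0, "gripper": -0.08}
    - {"x": -0.5, "y": 3.9, "z": 0, "ax": 0, "ay": 0, "az": 0, "gripper": -0.08}
    - {"x": -0.5, "y": 3.9, "z": 0, "ax": 0, "ay": 0, "az": 0, "gripper": -0.08}

```text
clock: 27.68
position: [563.7, -63.2, 157.7]
ee_rot: [0.999, -0.044, 0.0, -0.0]
contact_force: [1.2, -0.5, -0.8]
gripper_width: 46.0
grasp_force: 0.0
```

Call:
send_rows:
  targets:
    - {"x": -0.5, "y": 3.9, "z": 0, "ax": 0, "ay": 0, "az": 0, "gripper": -0.08}
    - {"x": -0.5, "y": 3.9, "z": 0, "ax": 0, "ay": 0, "az": 0, "gripper": -0.08}
    - {"x": -0.5, "y": 3.9, "z": 0, "ax": 0, "ay": 0, "az": 0, "gripper": -0.08}
    - {"x": -0.5, "y": 3.9, "z": 0, "ax": 0, "ay": 0, "az": 0, "gripper": -0.08}
    - {"x": -0.5, "y": 3.7, "z": 0, "ax": 0, "ay": 0, "az": 0, "gripper": -0.08}

```text
clock: 28.1
position: [521.8, -253.6, 157.6]
ee_rot: [0.999, -0.044, 0.0, 0.0]
contact_force: [1.3, 1.0, -0.2]
gripper_width: 46.1
grasp_force: 0.0
```

Call:
send_rows:
  targets:
    - {"x": 0, "y": 0, "z": 1.5, "ax": 0, "ay": 0, "az": -4.4, "gripper": -0.08}
    - {"x": 0, "y": 0, "z": 1.5, "ax": 0, "ay": 0, "az": 0, "gripper": -0.08}
    - {"x": 0, "y": 0, "z": 0, "ax": 0, "ay": 0, "az": 0, "gripper": -0.08}
    - {"x": 0, "y": 0, "z": 0, "ax": 0, "ay": 0, "az": 0, "gripper": -0.08}

```text
clock: 28.43
position: [522.0, -251.8, 126.8]
ee_rot: [1.0, -0.006, -0.001, -0.0]
contact_force: [1.2, -0.4, 0.2]
gripper_width: 46.0
grasp_force: 0.0
```

```bash
python3 - <<'E'
from h import *
plan((523.5,-252,35,-0.7))
a,P=world('wrist')
for b in arm.boxes_of('wrist','tin2')[:2]:
    print(np.round(b['rect']),round(b['score'],2)); fit(P,np.array(b['rect']),61,70)
E
```

```text
t 28.4 pos [ 522.  -251.8  126.8] yaw -0.67 w 46.0 F [ 1.2 -0.4  0.2] tilt [-0.002  0.    -1.   ]
[ 523.5 -252.    35.    -0.7] az 0.0 | x 0.15 y 0.02 z 9.18 cm, |d| 9.2
[255. 158.  44. 125.] 0.84
fit n 4637 c [ 524.5 -251.7] LxW 75.6 28.1 long-axis -0.6 deg z 64.8
```

Call:
send_rows:
  targets:
    - {"x": 0.1, "y": 0, "z": 2.5, "ax": 0, "ay": 0, "az": 0, "gripper": -0.08}
    - {"x": 0, "y": 0, "z": 2.5, "ax": 0, "ay": 0, "az": 0, "gripper": -0.08}
    - {"x": 0, "y": 0, "z": 2.5, "ax": 0, "ay": 0, "az": 0, "gripper": -0.08}
    - {"x": 0, "y": 0, "z": 1.5, "ax": 0, "ay": 0, "az": 0, "gripper": -0.08}
    - {"x": 0, "y": 0, "z": 0, "ax": 0, "ay": 0, "az": 0, "gripper": -0.08}

```text
clock: 28.95
position: [522.0, -250.6, 34.9]
ee_rot: [1.0, -0.005, -0.003, -0.001]
contact_force: [-0.2, -0.1, 0.5]
gripper_width: 45.9
grasp_force: 0.0
```

Call:
send_rows:
  targets:
    - {"x": 0, "y": 0, "z": 0, "ax": 0, "ay": 0, "az": 0, "gripper": -0.08}
    - {"x": 0, "y": 0, "z": 0, "ax": 0, "ay": 0, "az": 0, "gripper": -0.08}
    - {"x": 0, "y": 0, "z": 0, "ax": 0, "ay": 0, "az": 0, "gripper": 1}
    - {"x": 0, "y": 0, "z": 0, "ax": 0, "ay": 0, "az": 0, "gripper": 1}
    - {"x": 0, "y": 0, "z": 0, "ax": 0, "ay": 0, "az": 0, "gripper": 1}

```text
clock: 29.37
position: [525.0, -251.9, 39.3]
ee_rot: [1.0, -0.005, 0.002, 0.0]
contact_force: [-0.0, 1.3, 5.6]
gripper_width: 27.0
grasp_force: 59.7
```

Call:
send_rows:
  targets:
    - {"x": 0, "y": 0, "z": 0, "ax": 0, "ay": 0, "az": 0, "gripper": 1}
    - {"x": 0, "y": 0, "z": 0, "ax": 0, "ay": 0, "az": 0, "gripper": 1}
    - {"x": 0, "y": 0, "z": -1.5, "ax": 0, "ay": 0, "az": 0, "gripper": 1}
    - {"x": 0, "y": 0, "z": -2.5, "ax": 0, "ay": 0, "az": 0, "gripper": 1}
    - {"x": 0, "y": 0, "z": -3, "ax": 0, "ay": 0, "az": 0, "gripper": 1}

```text
clock: 29.78
position: [521.9, -251.3, 106.5]
ee_rot: [1.0, -0.006, -0.002, -0.001]
contact_force: [0.8, -0.6, -1.3]
gripper_width: 27.3
grasp_force: 59.1
```

Call:
send_rows:
  targets:
    - {"x": 0, "y": 0, "z": -3, "ax": 0, "ay": 0, "az": 0, "gripper": 1}
    - {"x": 0, "y": 0, "z": -3, "ax": 0, "ay": 0, "az": 4.4, "gripper": 1}
    - {"x": 0, "y": 0, "z": 0, "ax": 0, "ay": 0, "az": 0, "gripper": 1}
    - {"x": 0, "y": 0, "z": 0, "ax": 0, "ay": 0, "az": 0, "gripper": 1}

```text
clock: 30.12
position: [524.4, -251.8, 169.7]
ee_rot: [0.999, -0.044, 0.003, 0.0]
contact_force: [-0.4, -0.3, -1.6]
gripper_width: 27.2
grasp_force: 59.1
```

```bash
python3 - <<'E'
from h import *
plan((610.6,119,130,-5.1),(610.6,119,23,-5.1))
E
```

```text
t 30.1 pos [ 524.4 -251.8  169.7] yaw -5.05 w 27.2 F [-0.4 -0.3 -1.6] tilt [ 0.005 -0.001 -1.   ]
[610.6 119.  130.   -5.1] az 0.1 | x 5.29 y -37.70 z 3.97 cm, |d| 38.3
[610.6 119.   23.   -5.1] az -0.0 | x 0.00 y -0.00 z 10.70 cm, |d| 10.7
```

Call:
send_rows:
  targets:
    - {"x": 0.5, "y": -3.7, "z": 0, "ax": 0, "ay": 0, "az": 0, "gripper": 1}
    - {"x": 0.5, "y": -3.7, "z": 0, "ax": 0, "ay": 0, "az": 0, "gripper": 1}
    - {"x": 0.5, "y": -3.7, "z": 0, "ax": 0, "ay": 0, "az": 0, "gripper": 1}
    - {"x": 0.5, "y": -3.7, "z": 0, "ax": 0, "ay": 0, "az": 0, "gripper": 1}
    - {"x": 0.5, "y": -3.7, "z": 0, "ax": 0, "ay": 0, "az": 0, "gripper": 1}

```text
clock: 30.53
position: [563.6, -68.1, 165.8]
ee_rot: [0.999, -0.044, -0.002, 0.0]
contact_force: [-0.6, 0.2, -1.0]
gripper_width: 27.1
grasp_force: 59.3
```

Call:
send_rows:
  targets:
    - {"x": 0.6, "y": -3.8, "z": 0, "ax": 0, "ay": 0, "az": 0, "gripper": 1}
    - {"x": 0.6, "y": -3.8, "z": 1, "ax": 0, "ay": 0, "az": 0, "gripper": 1}
    - {"x": 0.6, "y": -3.8, "z": 1, "ax": 0, "ay": 0, "az": 0, "gripper": 1}
    - {"x": 0.6, "y": -3.8, "z": 1, "ax": 0, "ay": 0, "az": 0, "gripper": 1}
    - {"x": 0.5, "y": -3.8, "z": 1, "ax": 0, "ay": 0, "az": 0, "gripper": 1}

```text
clock: 30.95
position: [609.4, 118.6, 125.2]
ee_rot: [0.999, -0.044, -0.001, 0.0]
contact_force: [-0.3, -0.1, -0.3]
gripper_width: 26.8
grasp_force: 59.3
```

Call:
send_rows:
  targets:
    - {"x": 0, "y": 0, "z": 0, "ax": 0, "ay": 0, "az": 0, "gripper": 1}
    - {"x": 0, "y": 0, "z": 0, "ax": 0, "ay": 0, "az": 0, "gripper": 1}
    - {"x": 0, "y": 0, "z": 0, "ax": 0, "ay": 0, "az": 0, "gripper": 1}
    - {"x": 0, "y": 0, "z": 0, "ax": 0, "ay": 0, "az": 0, "gripper": 1}

```text
clock: 31.28
position: [609.8, 116.1, 126.8]
ee_rot: [0.999, -0.045, -0.001, 0.0]
contact_force: [-0.3, 0.7, -1.8]
gripper_width: 27.0
grasp_force: 59.4
```

```bash
python3 - <<'E'
from h import *
plan((610.6,119,26,-5.1))
a,P=world('wrist')
for b in arm.boxes_of('wrist','tin2'):
    r=np.array(b['rect']).astype(int)
    print(r,round(b['score'],2),np.nanmedian(P[r[1]:r[1]+r[3],r[0]:r[0]+r[2],2])) 
    if r[0]<240: fit(P,r,45,60)
E
```

```text
t 31.3 pos [609.8 116.1 126.8] yaw -5.1 w 27.0 F [-0.3  0.7 -1.8] tilt [-0.001 -0.    -1.   ]
[610.6 119.   26.   -5.1] az -0.0 | x 0.06 y -0.30 z 10.08 cm, |d| 10.1
[  9 164  89 113] 0.98 44.7203154021296
fit n 4650 c [622.  277.8] LxW 76.4 30.5 long-axis -4.9 deg z 50.2
[ 98 168  74 107] 0.72 49.09027472985436
fit n 4582 c [619.  216.6] LxW 77.2 29.5 long-axis -5.0 deg z 50.2
[513 215  46 185] 0.67 0.669874581116261
[243 199  72 189] 0.65 151.60099249219542
[177 167  56 105] 0.61 49.90618272835907
fit n 4339 c [615.5 166.9] LxW 73.8 29.6 long-axis -5.0 deg z 50.3
[  8 405  26  14] 0.58 2.323529238392723
fit n 0 c [0. 0.] LxW 0.0 0.0 long-axis 0.0 deg z nan
  return _methods._mean(a, axis=axis, dtype=dtype,
  ret = ret.dtype.type(ret / rcount)
```

Call:
send_rows:
  targets:
    - {"x": 0.1, "y": 0.15, "z": 2, "ax": 0, "ay": 0, "az": 0, "gripper": 1}
    - {"x": 0, "y": 0, "z": 2.5, "ax": 0, "ay": 0, "az": 0, "gripper": 1}
    - {"x": 0, "y": 0, "z": 2.5, "ax": 0, "ay": 0, "az": 0, "gripper": 1}
    - {"x": 0, "y": 0, "z": 1.5, "ax": 0, "ay": 0, "az": 0, "gripper": 1}
    - {"x": 0, "y": 0, "z": 1.0, "ax": 0, "ay": 0, "az": 0, "gripper": 1}

```text
clock: 31.8
position: [610.1, 114.0, 30.6]
ee_rot: [0.999, -0.045, -0.001, 0.001]
contact_force: [-0.2, 0.4, -1.5]
gripper_width: 27.1
grasp_force: 59.4
```

Call:
send_rows:
  targets:
    - {"x": 0, "y": 0, "z": 0.5, "ax": 0, "ay": 0, "az": 0, "gripper": 1}
    - {"x": 0, "y": 0, "z": 0, "ax": 0, "ay": 0, "az": 0, "gripper": 1}
    - {"x": 0, "y": 0, "z": 0, "ax": 0, "ay": 0, "az": 0, "gripper": 1}
    - {"x": 0, "y": 0, "z": 0, "ax": 0, "ay": 0, "az": 0, "gripper": 1}
    - {"x": 0, "y": 0, "z": 0, "ax": 0, "ay": 0, "az": 0, "gripper": 1}

```text
clock: 32.22
position: [612.0, 115.8, 28.6]
ee_rot: [0.999, -0.044, 0.001, -0.001]
contact_force: [0.1, 0.3, 0.8]
gripper_width: 27.1
grasp_force: 59.7
```

Call:
send_rows:
  targets:
    - {"x": 0, "y": 0, "z": 0.2, "ax": 0, "ay": 0, "az": 0, "gripper": 1}
    - {"x": 0, "y": 0, "z": 0, "ax": 0, "ay": 0, "az": 0, "gripper": 0.18}
    - {"x": 0, "y": 0, "z": 0, "ax": 0, "ay": 0, "az": 0, "gripper": 0.18}
    - {"x": 0, "y": 0, "z": 0, "ax": 0, "ay": 0, "az": 0, "gripper": 0.18}
    - {"x": 0, "y": 0, "z": 0, "ax": 0, "ay": 0, "az": 0, "gripper": 0.18}

```text
clock: 32.63
position: [612.9, 116.3, 26.9]
ee_rot: [0.999, -0.043, 0.002, -0.001]
contact_force: [1.1, 1.7, 5.3]
gripper_width: 35.1
grasp_force: 0.0
```

Call:
send_rows:
  targets:
    - {"x": 0, "y": 0, "z": -2, "ax": 0, "ay": 0, "az": 0, "gripper": 0.18}
    - {"x": 0, "y": 0, "z": -3.5, "ax": 0, "ay": 0, "az": 0, "gripper": 0.18}
    - {"x": 0, "y": 0, "z": -4, "ax": 0, "ay": 0, "az": 0, "gripper": 0.18}
    - {"x": 0, "y": 0, "z": -3.5, "ax": 0, "ay": 0, "az": 0, "gripper": 1}
    - {"x": 0, "y": -2.5, "z": -2.5, "ax": 0, "ay": 0, "az": 0, "gripper": 1}

```text
clock: 33.05
position: [613.2, 137.4, 183.7]
ee_rot: [0.999, -0.046, 0.001, -0.0]
contact_force: [0.1, -0.2, 0.4]
gripper_width: 11.7
grasp_force: 0.0
```

Call:
send_rows:
  targets:
    - {"x": 0, "y": -2.5, "z": -2.5, "ax": 0, "ay": 0, "az": 0, "gripper": 1}
    - {"x": 0, "y": -2.5, "z": -2.5, "ax": 0, "ay": 0, "az": 0, "gripper": 1}
    - {"x": 0, "y": 0, "z": 0, "ax": 0, "ay": 0, "az": 0, "gripper": 1}
    - {"x": 0, "y": 0, "z": 0, "ax": 0, "ay": 0, "az": 0, "gripper": 1}

```text
clock: 33.38
position: [617.6, 191.3, 231.1]
ee_rot: [0.999, -0.043, 0.0, -0.001]
contact_force: [-0.2, 0.5, -1.7]
gripper_width: 0.2
grasp_force: 0.0
```

```bash
python3 - <<'E'
from h import *
a,P=world('wrist');save(a,'w9.png'); m=(P[...,2]>84)&(P[...,2]<97)&(P[...,0]>660)&(P[...,0]<720)&(abs(P[...,1]-192)<60)
p=P[m]; print(len(p),cv2.minAreaRect(p[:,:2].astype(np.float32)))
for b in arm.boxes_of('wrist','tin2'):
    r=np.array(b['rect']).astype(int); q=P[r[1]:r[1]+r[3],r[0]:r[0]+r[2]]; print(r,round(b['score'],2),np.nanmedian(q.reshape(-1,3),0).round(1))
# start of pull: TCP 17+6 behind rib, caddy x = 23+17+6
plan((663.3+46*.996,193.8-46*.0889,130,-5.1))
E
```

```text
1478 ((684.1758422851562, 189.92529296875), (79.60516357421875, 11.646586418151855), 84.86415100097656)
[231 146  37  79] 0.92 [618.6 217.1  47.8]
[116 339  61  52] 0.91 [632.3 225.  292.7]
[ 2 51 73 39] 0.76 [740.3 396.6  38.2]
[290 143  29  82] 0.74 [616.6 164.1  48.3]
[175 142  34  84] 0.72 [626.1 272.6  47.8]
[334 141  38  85] 0.58 [611.6 117.5  48.1]
t 33.5 pos [616.6 189.5 228.6] yaw -5.09 w -0.0 F [-0.8 -0.9 -0.5] tilt [-0.004 -0.001 -1.   ]
[709.116  189.7106 130.      -5.1   ] az 0.0 | x 9.21 y -0.85 z 9.86 cm, |d| 13.5
```

View pics/w9.png

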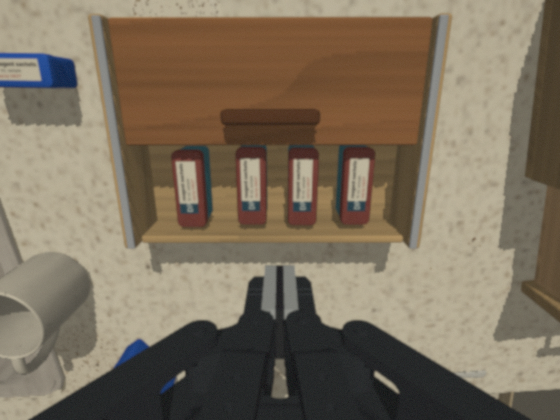

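All four tins lie flat in the compartment, at (190,188), (252,186), (303,186) and (356,186). The rib is at (270,117). I pull the cover home with closed fingers behind the rib.

Call:
send_rows:
  targets:
    - {"x": 3.2, "y": -0.3, "z": 0, "ax": 0, "ay": 0, "az": 0, "gripper": 1}
    - {"x": 3.2, "y": -0.3, "z": 0, "ax": 0, "ay": 0, "az": 0, "gripper": 1}
    - {"x": 3.2, "y": -0.2, "z": 0, "ax": 0, "ay": 0, "az": 0, "gripper": 1}
    - {"x": 0, "y": 0, "z": 3, "ax": 0, "ay": 0, "az": 0, "gripper": 1}
    - {"x": 0, "y": 0, "z": 3.5, "ax": 0, "ay": 0, "az": 0, "gripper": 1}

```text
clock: 33.9
position: [716.5, 188.3, 164.8]
ee_rot: [0.999, -0.045, 0.002, -0.001]
contact_force: [0.3, -0.5, -0.6]
gripper_width: -0.1
grasp_force: 0.0
```

Call:
send_rows:
  targets:
    - {"x": 0, "y": 0, "z": 3, "ax": 0, "ay": 0, "az": 0, "gripper": 1}
    - {"x": 0, "y": 0, "z": 2, "ax": 0, "ay": 0, "az": 0, "gripper": 1}
    - {"x": 0, "y": 0, "z": 0, "ax": 0, "ay": 0, "az": 0, "gripper": 1}
    - {"x": 0, "y": 0, "z": 0, "ax": 0, "ay": 0, "az": 0, "gripper": 1}
    - {"x": 0, "y": 0, "z": 0, "ax": 0, "ay": 0, "az": 0, "gripper": 1}

```text
clock: 34.32
position: [714.9, 189.2, 116.4]
ee_rot: [0.999, -0.044, 0.001, 0.0]
contact_force: [0.9, -0.1, 0.6]
gripper_width: -0.2
grasp_force: 0.0
```

```bash
python3 - <<'E'
from h import *
plan((710,189.7,79,-5.1))
E
```

```text
t 34.3 pos [714.9 189.2 116.4] yaw -5.07 w -0.2 F [ 0.9 -0.1  0.6] tilt [ 0.001 -0.    -1.   ]
[710.  189.7  79.   -5.1] az 0.0 | x -0.49 y -0.01 z 3.74 cm, |d| 3.8
```

Call:
send_rows:
  targets:
    - {"x": 0, "y": 0, "z": 2, "ax": 0, "ay": 0, "az": 0, "gripper": 1}
    - {"x": 0, "y": 0, "z": 1.7, "ax": 0, "ay": 0, "az": 0, "gripper": 1}
    - {"x": 0, "y": 0, "z": 0, "ax": 0, "ay": 0, "az": 0, "gripper": 1}
    - {"x": 0, "y": 0, "z": 0, "ax": 0, "ay": 0, "az": 0, "gripper": 1}

```text
clock: 34.65
position: [714.5, 189.6, 79.5]
ee_rot: [0.999, -0.044, 0.0, -0.0]
contact_force: [-0.2, 0.2, 0.5]
gripper_width: -0.2
grasp_force: 0.0
```

Call:
send_rows:
  targets:
    - {"x": -1.0, "y": 0, "z": 0, "ax": 0, "ay": 0, "az": 0, "gripper": 1}
    - {"x": -1.5, "y": 0, "z": 0, "ax": 0, "ay": 0, "az": 0, "gripper": 1}
    - {"x": -1.5, "y": 0, "z": 0, "ax": 0, "ay": 0, "az": 0, "gripper": 1}
    - {"x": -1.5, "y": 0, "z": 0, "ax": 0, "ay": 0, "az": 0, "gripper": 1}
    - {"x": -1.5, "y": 0, "z": 0, "ax": 0, "ay": 0, "az": 0, "gripper": 1}

```text
clock: 35.07
position: [646.0, 196.4, 81.4]
ee_rot: [0.999, -0.044, 0.003, -0.001]
contact_force: [2.8, -0.8, -1.3]
gripper_width: 0.4
grasp_force: 1.0
```

Call:
send_rows:
  targets:
    - {"x": -1.5, "y": 0, "z": 0, "ax": 0, "ay": 0, "az": 0, "gripper": 1}
    - {"x": -1.0, "y": 0, "z": 0, "ax": 0, "ay": 0, "az": 0, "gripper": 1}
    - {"x": -0.7, "y": 0, "z": 0, "ax": 0, "ay": 0, "az": 0, "gripper": 1}
    - {"x": -0.3, "y": 0, "z": 0, "ax": 0, "ay": 0, "az": 0, "gripper": 1}
    - {"x": 0, "y": 0, "z": 0, "ax": 0, "ay": 0, "az": 0, "gripper": 1}

```text
clock: 35.48
position: [610.2, 199.6, 80.3]
ee_rot: [0.999, -0.044, 0.001, -0.001]
contact_force: [0.4, 0.5, 0.4]
gripper_width: -0.2
grasp_force: 0.0
```

```bash
python3 - <<'E'
from h import *
plan((663.3-58*.996,193.8+58*.0889,79,-5.1))
E
```

```text
t 35.5 pos [610.2 199.6  80.3] yaw -5.01 w -0.2 F [0.4 0.5 0.4] tilt [ 0.003  0.001 -1.   ]
[605.532  198.9562  79.      -5.1   ] az 0.1 | x -0.46 y 0.11 z 0.13 cm, |d| 0.5
```

Push on until the force rises.

Call:
send_rows:
  targets:
    - {"x": -0.3, "y": 0, "z": 0, "ax": 0, "ay": 0, "az": 0, "gripper": 1}
    - {"x": -0.3, "y": 0, "z": 0, "ax": 0, "ay": 0, "az": 0, "gripper": 1}
    - {"x": 0, "y": 0, "z": 0, "ax": 0, "ay": 0, "az": 0, "gripper": 1}
    - {"x": 0, "y": 0, "z": 0, "ax": 0, "ay": 0, "az": 0, "gripper": 1}

```text
clock: 35.82
position: [604.2, 199.8, 78.6]
ee_rot: [0.999, -0.044, 0.001, -0.0]
contact_force: [1.8, 0.7, 1.8]
gripper_width: 0.2
grasp_force: 1.0
```

Call:
send_rows:
  targets:
    - {"x": -0.3, "y": 0, "z": 0, "ax": 0, "ay": 0, "az": 0, "gripper": 1}
    - {"x": 0, "y": 0, "z": 0, "ax": 0, "ay": 0, "az": 0, "gripper": 1}
    - {"x": 0, "y": 0, "z": 0, "ax": 0, "ay": 0, "az": 0, "gripper": 1}

```text
clock: 36.07
position: [604.1, 199.9, 78.7]
ee_rot: [0.999, -0.044, 0.003, -0.001]
contact_force: [9.9, -3.1, -3.5]
gripper_width: -0.0
grasp_force: 5.0
```

Call:
send_rows:
  targets:
    - {"x": 1.5, "y": 0, "z": 0, "ax": 0, "ay": 0, "az": 0, "gripper": 1}
    - {"x": 0.5, "y": 0, "z": -2, "ax": 0, "ay": 0, "az": 0, "gripper": 1}
    - {"x": 0, "y": 0, "z": -3, "ax": 0, "ay": 0, "az": 0, "gripper": 1}
    - {"x": 0, "y": 0, "z": -3, "ax": 0, "ay": 0, "az": 0, "gripper": 1}
    - {"x": -1.8, "y": 3.5, "z": 0, "ax": 0, "ay": 0, "az": 0, "gripper": 1}

```text
clock: 36.48
position: [605.7, 169.5, 164.0]
ee_rot: [0.999, -0.042, 0.007, -0.002]
contact_force: [2.2, -0.4, 1.2]
gripper_width: -0.4
grasp_force: 0.0
```

Call:
send_rows:
  targets:
    - {"x": -1.8, "y": 3.5, "z": 0, "ax": 0, "ay": 0, "az": 0, "gripper": 1}
    - {"x": -1.8, "y": 3.5, "z": 0, "ax": 0, "ay": 0, "az": 0, "gripper": 1}
    - {"x": -1.8, "y": 3.5, "z": 0, "ax": 0, "ay": 0, "az": 0, "gripper": 1}
    - {"x": -1.8, "y": 3.5, "z": 0, "ax": 0, "ay": 0, "az": 0, "gripper": 1}
    - {"x": -1.8, "y": 3.5, "z": 0, "ax": 0, "ay": 0, "az": 0, "gripper": 1}

```text
clock: 36.9
position: [491.9, -3.1, 157.6]
ee_rot: [0.999, -0.044, -0.001, 0.0]
contact_force: [0.7, -0.7, 1.0]
gripper_width: 0.0
grasp_force: 0.0
```

Call:
send_rows:
  targets:
    - {"x": -1.8, "y": 3.5, "z": 0, "ax": 0, "ay": 0, "az": 0, "gripper": 1}
    - {"x": -1.8, "y": 3.5, "z": 0, "ax": 0, "ay": 0, "az": 0, "gripper": 1}
    - {"x": -1.8, "y": 3.5, "z": 0, "ax": 0, "ay": 0, "az": 0, "gripper": 1}
    - {"x": -1.8, "y": 3.5, "z": 0, "ax": 0, "ay": 0, "az": 0, "gripper": 1}
    - {"x": -1.8, "y": 3.5, "z": 0, "ax": 0, "ay": 0, "az": 0, "gripper": 1}

```text
clock: 37.32
position: [386.9, -169.0, 157.9]
ee_rot: [0.999, -0.044, -0.001, -0.0]
contact_force: [0.5, -1.1, -0.8]
gripper_width: 0.1
grasp_force: 0.0
```

Call:
send_rows:
  targets:
    - {"x": -1.8, "y": 3.5, "z": 0, "ax": 0, "ay": 0, "az": 0, "gripper": 1}
    - {"x": 0, "y": 0, "z": 0, "ax": 0, "ay": 0, "az": -6.9, "gripper": 1}
    - {"x": 0, "y": 0, "z": 0, "ax": 0, "ay": 0, "az": 0, "gripper": 1}
    - {"x": 0, "y": 0, "z": 0, "ax": 0, "ay": 0, "az": 0, "gripper": 1}

```text
clock: 37.65
position: [367.8, -201.4, 158.0]
ee_rot: [1.0, 0.014, -0.001, -0.0]
contact_force: [0.4, 0.1, -0.1]
gripper_width: 0.3
grasp_force: 0.0
```

```bash
python3 - <<'E'
from h import *
plan((394,-202.5,64,1.9))
a,P=world('wrist'); m=(P[...,2]>77)&(P[...,2]<92)&(P[...,0]<432)&(P[...,0]>380)&(abs(P[...,1]+203)<40)
print(np.percentile(P[m][:,0],[1,50,99]))
a,S=world('scene'); p=S[140:225,200:305].reshape(-1,3); m=(p[:,2]>85)&(p[:,2]<97); p=p[m]; p=p[abs(p[:,1]-195)<60]; print('rib',np.median(p,0))
E
```

```text
t 37.6 pos [ 367.8 -201.4  158. ] yaw 1.63 w 0.3 F [ 0.4  0.1 -0.1] tilt [-0.001  0.    -1.   ]
[ 394.  -202.5   64.     1.9] az -0.3 | x 2.62 y 0.20 z 9.40 cm, |d| 9.8
[416.92783728 423.25336583 428.63753032]
rib [nan nan nan]
  return _methods._mean(a, axis=axis, dtype=dtype,
  ret = um.true_divide(
```

Call:
send_rows:
  targets:
    - {"x": 1.0, "y": 0, "z": 3, "ax": 0, "ay": 0, "az": 0, "gripper": 1}
    - {"x": 1.0, "y": 0, "z": 3, "ax": 0, "ay": 0, "az": 0, "gripper": 1}
    - {"x": 0, "y": 0, "z": 3.4, "ax": 0, "ay": 0, "az": 0, "gripper": 1}
    - {"x": 0, "y": 0, "z": 0, "ax": 0, "ay": 0, "az": 0, "gripper": 1}
    - {"x": 0, "y": 0, "z": 0, "ax": 0, "ay": 0, "az": 0, "gripper": 1}

```text
clock: 38.17
position: [387.6, -199.8, 63.2]
ee_rot: [1.0, 0.017, -0.003, -0.0]
contact_force: [0.5, 0.7, 0.2]
gripper_width: 0.2
grasp_force: 0.0
```

Call:
send_rows:
  targets:
    - {"x": 1.5, "y": 0, "z": 0, "ax": 0, "ay": 0, "az": 0, "gripper": 1}
    - {"x": 1.5, "y": 0, "z": 0, "ax": 0, "ay": 0, "az": 0, "gripper": 1}
    - {"x": 1.8, "y": 0, "z": 0, "ax": 0, "ay": 0, "az": 0, "gripper": 1}
    - {"x": 1.8, "y": 0, "z": 0, "ax": 0, "ay": 0, "az": 0, "gripper": 1}
    - {"x": 1.8, "y": 0, "z": 0, "ax": 0, "ay": 0, "az": 0, "gripper": 1}

```text
clock: 38.58
position: [472.9, -197.5, 66.5]
ee_rot: [1.0, 0.016, 0.0, 0.0]
contact_force: [-2.6, 0.4, -1.8]
gripper_width: -0.1
grasp_force: 0.9
```

Call:
send_rows:
  targets:
    - {"x": 1.8, "y": 0, "z": 0, "ax": 0, "ay": 0, "az": 0, "gripper": 1}
    - {"x": 1.5, "y": 0, "z": 0, "ax": 0, "ay": 0, "az": 0, "gripper": 1}
    - {"x": 1.0, "y": 0, "z": 0, "ax": 0, "ay": 0, "az": 0, "gripper": 1}
    - {"x": 0.7, "y": 0, "z": 0, "ax": 0, "ay": 0, "az": 0, "gripper": 1}
    - {"x": 0.3, "y": 0, "z": 0, "ax": 0, "ay": 0, "az": 0, "gripper": 1}

```text
clock: 39.0
position: [526.8, -196.0, 65.9]
ee_rot: [1.0, 0.016, 0.001, 0.0]
contact_force: [-0.5, -0.0, 0.1]
gripper_width: 0.4
grasp_force: 0.7
```

Call:
send_rows:
  targets:
    - {"x": 0.3, "y": 0, "z": 0, "ax": 0, "ay": 0, "az": 0, "gripper": 1}
    - {"x": 0.2, "y": 0, "z": 0, "ax": 0, "ay": 0, "az": 0, "gripper": 1}
    - {"x": 0, "y": 0, "z": 0, "ax": 0, "ay": 0, "az": 0, "gripper": 1}
    - {"x": 0, "y": 0, "z": 0, "ax": 0, "ay": 0, "az": 0, "gripper": 1}

```text
clock: 39.33
position: [528.8, -196.1, 64.3]
ee_rot: [1.0, 0.016, -0.001, -0.0]
contact_force: [-4.6, -0.2, 2.8]
gripper_width: -0.3
grasp_force: 2.2
```

Call:
send_rows:
  targets:
    - {"x": 0.3, "y": 0, "z": 0, "ax": 0, "ay": 0, "az": 0, "gripper": 1}
    - {"x": 0, "y": 0, "z": 0, "ax": 0, "ay": 0, "az": 0, "gripper": 1}
    - {"x": 0, "y": 0, "z": 0, "ax": 0, "ay": 0, "az": 0, "gripper": 1}

```text
clock: 39.58
position: [528.9, -196.1, 63.9]
ee_rot: [1.0, 0.016, -0.005, -0.001]
contact_force: [-10.1, 0.4, 7.3]
gripper_width: -0.0
grasp_force: 4.9
```

Call:
send_rows:
  targets:
    - {"x": -2, "y": 0, "z": 0, "ax": 0, "ay": 0, "az": 0, "gripper": 1}
    - {"x": -3, "y": 0, "z": -2, "ax": 0, "ay": 0, "az": 0, "gripper": 1}
    - {"x": -1, "y": 0, "z": -4, "ax": 0, "ay": 0, "az": 0, "gripper": 1}
    - {"x": 0, "y": -1, "z": -4, "ax": 0, "ay": 0, "az": 0, "gripper": 1}
    - {"x": 0, "y": -2, "z": -3.5, "ax": 0, "ay": 0, "az": 0, "gripper": 1}

```text
clock: 40.0
position: [472.8, -169.0, 201.8]
ee_rot: [1.0, 0.015, 0.002, 0.001]
contact_force: [2.0, 0.4, 0.4]
gripper_width: -0.1
grasp_force: 0.0
```

Call:
send_rows:
  targets:
    - {"x": 1, "y": -4, "z": 0, "ax": 0, "ay": 0, "az": 0, "gripper": 1}
    - {"x": 1, "y": -4, "z": 0, "ax": 0, "ay": 0, "az": 0, "gripper": 1}
    - {"x": 1, "y": -4, "z": 0, "ax": 0, "ay": 0, "az": 0, "gripper": 1}
    - {"x": 1, "y": -4, "z": 0, "ax": 0, "ay": 0, "az": 0, "gripper": 1}
    - {"x": 1, "y": -4, "z": 0, "ax": 0, "ay": 0, "az": 0, "gripper": 1}

```text
clock: 40.42
position: [516.8, 35.9, 200.0]
ee_rot: [1.0, 0.016, 0.002, -0.001]
contact_force: [1.5, -0.9, -0.2]
gripper_width: 0.1
grasp_force: 0.0
```

Call:
send_rows:
  targets:
    - {"x": 0, "y": 0, "z": 0, "ax": 0, "ay": 0, "az": 0, "gripper": 1}
    - {"x": 0, "y": 0, "z": 0, "ax": 0, "ay": 0, "az": 0, "gripper": 1}
    - {"x": 0, "y": 0, "z": 0, "ax": 0, "ay": 0, "az": 0, "gripper": 1}

```text
clock: 40.67
position: [516.1, 34.0, 199.2]
ee_rot: [1.0, 0.017, 0.0, -0.0]
contact_force: [-0.7, -0.3, 0.6]
gripper_width: 0.3
grasp_force: 0.0
```

```bash
python3 - <<'E'
from h import *
plan()
a,P=world('wrist');save(a,'w10.png'); q=P.reshape(-1,3)
def sel(x0,x1,y0,y1,z0,z1): return q[(q[:,0]>x0)&(q[:,0]<x1)&(q[:,1]>y0)&(q[:,1]<y1)&(q[:,2]>z0)&(q[:,2]<z1)]
p=sel(560,720,130,260,84,97); print('rib',len(p)); 
if len(p)>20: print(cv2.minAreaRect(p[:,:2].astype(np.float32)))
p=sel(400,575,-240,-160,78,92); print('bar',len(p),np.percentile(p[:,0],[1,50]) if len(p) else '')
E
```

```text
t 40.7 pos [516.1  34.  199.2] yaw 1.9 w 0.3 F [-0.7 -0.3  0.6] tilt [ 0.001  0.    -1.   ]
rib 1855
((587.1388549804688, 194.10507202148438), (72.12893676757812, 12.120234489440918), 84.98941802978516)
bar 389 [539.63065701 545.4011072 ]
```

View pics/w10.png

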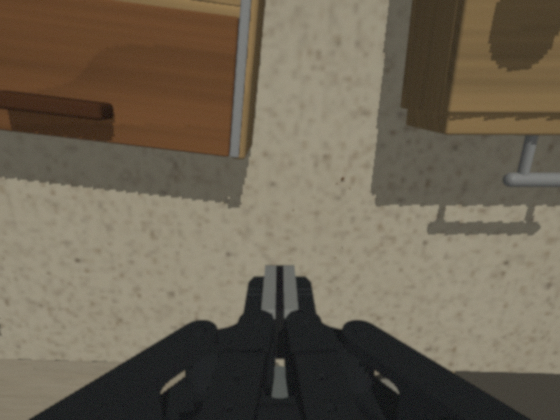

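The cover is home, with the rib at (55,105) and 76 mm in front of the caddy's middle. The drawer is shut, with the bar at (535,180) back where it started.

```bash
python3 -c "
from bench import arm
print(arm.job_done())"
```

```text
the job is handed in; nothing more can be done
None
```

The job is handed in: all four tins lie flat in the caddy, the cover is fully home, the drawer is shut, and I never touched the mug or the jar (about 41 s used; no verdict was returned).

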